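Make up the elbow sample tray at the brass inspection bench

TASK

Make up the sample set in the teak tray: lay the small, the middle-sized and the large plain brass elbow each flat in the square pocket of its own size, and lay the chrome plug gauge lengthways in the long cradle beside them. Set everything down gently, do not drop it, and leave the elbow with the threaded end and the tee where they lie.

Things in the scene. Friction and masses are not known exactly. Their poses are not given: they have to be found in the camera images.
- elbow_small: Small plain elbow, bare brass, 20.8 mm high, lying flat: two hex barrels 18 mm across flats (side flats upright) along its +x and +y, from a round heel at (-6.5, -6.5) mm to bored end faces at +15.5 mm; no outside thread. Origin: centre of the 31 x 31 mm square round the L, at mid-height; z up. Grip across a barrel, or from one barrel's outer side to the other's end face (31 mm).
- elbow_middle: Middle plain elbow, bare brass, 27.7 mm high, lying flat: two hex barrels 24 mm across flats (side flats upright) along its +x and +y, from a round heel at (-9, -9) mm to bored end faces at +21 mm; no outside thread. Origin: centre of the 42 x 42 mm square round the L, at mid-height; z up. Grip across a barrel, or from one barrel's outer side to the other's end face (42 mm).
- elbow_large: Large plain elbow, bare brass, 34.6 mm high, lying flat: two hex barrels 30 mm across flats (side flats upright) along its +x and +y, from a round heel at (-11.5, -11.5) mm to bored end faces at +26.5 mm; no outside thread. Origin: centre of the 53 x 53 mm square round the L, at mid-height; z up. Grip across a barrel, or from one barrel's outer side to the other's end face (53 mm).
- plug_gauge: Double-ended plug gauge, bright chrome steel, 100 mm long along its y, lying down: eight-sided handle 16 mm across flats (y -36 to +24 mm, flats upright at x = +-8 mm), a 14 mm round plug at each end, the longer at +y. Origin on its axis at mid-length, 8 mm above what it lies on. 120 g. Goes into the cradle either way round.
- nest_small: Fixed pale wood block 80 x 80 x 13 mm in the dark tray with a dark-floored square pocket 47 x 47 mm, 7 mm deep, for the small elbow in any quarter turn. The three blocks stand in a row in any sequence. Origin: centre of its underside, 6 mm above the bench; pocket floor 6 mm, rim 13 mm above the origin; x, y along the pocket sides. Tray 144 x 256 mm, rim 20 mm above the bench.
- nest_middle: Fixed pale wood block 80 x 80 x 13 mm in the dark tray with a dark-floored square pocket 58 x 58 mm, 7 mm deep, for the middle elbow in any quarter turn. The three blocks stand in a row in any sequence. Origin: centre of its underside, 6 mm above the bench; pocket floor 6 mm, rim 13 mm above the origin; x, y along the pocket sides. Tray 144 x 256 mm, rim 20 mm above the bench.
- nest_large: Fixed pale wood block 80 x 80 x 13 mm in the dark tray with a dark-floored square pocket 69 x 69 mm, 7 mm deep, for the large elbow in any quarter turn. The three blocks stand in a row in any sequence. Origin: centre of its underside, 6 mm above the bench; pocket floor 6 mm, rim 13 mm above the origin; x, y along the pocket sides. Tray 144 x 256 mm, rim 20 mm above the bench.
- gauge_cradle: Fixed pale wood cradle 50 x 242 mm, long in y, in the tray beyond the three blocks; for the gauge, along y. Origin: centre of its underside, 6 mm above the bench. Dark floor 34 x 118 mm, 14 mm above the origin, flush with the tray rim. At each end walls 9 mm above the floor: sides (34 mm apart) from |y| 25 mm on, ends at |y| 59 mm. No walls in the middle 50 mm: fingers may reach the floor there.
- elbow_threaded: Does not belong: brass elbow with one hex barrel 24 mm across flats (+x); its other end (+y) is a slimmer round spigot with outside thread, 17 mm. About 42 x 54 mm from above, 28 mm high; origin at mid-height near the middle of the L.
- tee: Does not belong: brass tee, three hex ends 24 mm across flats, 60 mm along x, branch to +y, 42 mm wide, 28 mm high; origin at mid-height, mid-outline. (An unlisted green enamel tin, 58 mm wide and 38 mm high, also stands among the fittings.)

How it is judged:
At the end, for the whole second after the job is handed in: Each plain elbow lies flat (0.08 rad) on the floor (3 mm) of the pocket of its size, centre within 16 mm of the pocket's; the gauge lies on the cradle floor along it (0.25 rad), middle within 15 mm of its middle; all at rest; threaded elbow and tee within 40 mm of their starts (horizontal distance between elbow_small and nest_small below 0.016 m and z of elbow_small in the frame of nest_small between 0.0134 and 0.0194 m and angle between each of elbow_small, elbow_middle, elbow_large's own z axis and vertical below 0.08 rad and linear speed of each of elbow_small, elbow_middle, elbow_large, plug_gauge below 0.02 m/s and horizontal distance between elbow_middle and nest_middle below 0.016 m and z of elbow_middle in the frame of nest_middle between 0.01685 and 0.02285 m and horizontal distance between elbow_large and nest_large below 0.016 m and z of elbow_large in the frame of nest_large between 0.0203 and 0.0263 m and horizontal distance between plug_gauge and gauge_cradle below 0.015 m and angle between the y axis of plug_gauge and the y axis of gauge_cradle, either way round below 0.25 rad and z of plug_gauge in the frame of gauge_cradle between 0.019 and 0.026 m and distance of each of elbow_threaded, tee from where it was at the start of the episode below 0.04 m); the robot touches nothing.
It fails at once if the elbow with the threaded end is moved more than 40 mm (distance of elbow_threaded from where it was at the start of the episode above 0.04 m).
It fails at once if the tee is moved more than 40 mm (distance of tee from where it was at the start of the episode above 0.04 m).
It fails at once if an elbow or the gauge is dropped: faster than 0.6 m/s while no finger touches it (a free fall of 18 mm) ((linear speed of elbow_small above 0.6 m/s and contact force between elbow_small and the fingers below 0.05 N) or (linear speed of elbow_middle above 0.6 m/s and contact force between elbow_middle and the fingers below 0.05 N) or (linear speed of elbow_large above 0.6 m/s and contact force between elbow_large and the fingers below 0.05 N) or (linear speed of plug_gauge above 0.6 m/s and contact force between plug_gauge and the fingers below 0.05 N)).
It also fails if it takes over 96 s, if anything falls off the work surface, if the arm or the gripper's body presses on something with over 40 N, if the wrist force passes 120 N, or if a joint passes its speed limit or range.

ROBOT

A 6-joint arm with a two-finger parallel gripper is mounted at the origin on the work surface. World frame = base frame: x ahead of the robot, y to its left, z up, the work surface at z = 0. Lengths are in m, angles in rad, forces in N, time in s.
With the tool pointing down it reaches from about 0.35 to 0.975 m from the base axis. Payload 4.9 kg.
Tool frame: the origin (TCP) lies midway between the tips of the shut fingers; the grasp point (between the pads) lies 19 mm behind it; y points along the fingers, z is the direction in which the jaws open and shut, and the axes are right-handed (so a half turn about y gives the same grasp; the last joint's range is limited). The gripper opens to 85 mm and grips with 20 to 120 N. Pads are 22 mm wide; open, the fingers measure 114 mm over their backs; the gripper's body (76 mm by 85 mm) begins 54 mm behind the grasp point. The pads swing forward as they close: fully open they stand 13 mm farther back than shut.
Start: joints at [-1.385, 0.053, 1.613, -0, 1.476, -0.119], TCP at [0.188, -0.596, 0.231] pointing down, gripper open.
Joint ranges: [-3.01, 3.01], [-1.01, 2.22], [0.06, 2.58], [-1.02, 4.17], [0.09, 2.62], [-3.14, 3.14]. Speed limits (rad/s): [2.57, 2.57, 3.14, 3.14, 3.14, 3.14].

INTERFACE

Orientations are given as a unit quaternion [w, x, y, z].
In Python, from plant import * gives the robot as it stands.
- The arm moves only by the shell command python3 -m crank 'ROWS'. ROWS is JSON, a list that holds one entry, the list of rows, each a list of 5 numbers: the gripper command: -1 is shut, 1 is fully open, values between are in proportion, then the shift along the tool's x, y, z in cm, then the turn about the tool's y in degrees. In form: [[[jaw, dx, dy, dz, twist], ...]]. A call has 1 to 8 rows; each row shifts and turns the commanded pose from where the row before left it, along the tool's axes as they then stand; what a row does not reach is not made up. A row lasts 1/8 s, in which the tool goes at most 62.5 mm and 10.7 degrees, less where a joint would pass 70% of its speed; a pose out of reach is approached as far as the arm can. A call with a gripper value outside its range is refused whole. The fingers move at their own pace and stop on an object; the grip force is fixed at half the most. Time passes only in rows, so rows that do not move let the fingers close. It gives the time, the measured TCP pose, the force and the opening at its end, in the units of the state.
- state(): the state, without advancing time (a new reading comes with each control period).
- grab_frame(name): name is "scene" or "side" or "wrist"; returns a dict with "frame" (480x640x3 uint8, red, green, blue), "fx", "fy", "cx", "cy" (pixels), "pose" (4x4, takes a point from camera to world coordinates). Camera axes: x right, y up, looking along -z (the intrinsics and any distortion apply to the point x, -y, -z); pixel columns grow to the right and rows downward; lengths in m; the calibration is good to about 2 mm. A picture is of the moment at which its call begins. There is no depth.
- job_done(): hands the job in, once; it reports no verdict.
The state is a dict: "time": time; "joint_pos": joint angles; "joint_vel": joint speeds; "joint_efforts": joint torques, N m; "tool_pos": TCP position; "tool_rot": TCP orientation; "contact_force": force on the tool from outside, world axes, zero at the start; "ft_torque": the same for the moment, N m; "gripper_width": opening from 0.0 (shut) to 1.0 (fully open).
Only numpy, scipy, OpenCV 4.12 (cv2) and the standard library are available. Lean on these libraries where they do the work, as an engineer would, in place of code of your own. Each camera call takes 0.05 s, during which the arm holds its last target.

## Working session

There is one attempt and no reset: what is moved stays moved. The work goes in short steps, Python scripts to look and compute and a shell command to move; the robot and the scene stay as the last step left them, time stands still between calls to the robot, and variables do not carry over. Pictures are saved under pics/ and viewed, and the job is handed in when it is done.

```bash
ls; mkdir -p pics; python3 - <<'E'
from plant import *
import cv2
print(state())
for n in ["scene","side","wrist"]:
    f=grab_frame(n)
    cv2.imwrite(f"pics/{n}0.png",f["frame"][:,:,::-1])
    print(n,f["fx"],f["fy"],f["cx"],f["cy"],f["pose"],[k for k in f])
E
```

```text
pics
{'time': 0.0, 'joint_pos': array([-1.38500523e+00,  5.33900029e-02,  1.61432874e+00, -9.98597241e-06,
        1.47602059e+00, -1.19010061e-01]), 'joint_vel': array([-0.00072156,  0.00089137,  0.00180744,  0.00057122, -0.00041843,
       -0.00193427]), 'joint_efforts': array([-1.22295569e-03, -3.93682945e+01, -3.70176494e+01, -1.40619413e-04,
        7.20718337e-03,  1.50443464e-05]), 'tool_pos': array([ 0.18743655, -0.59555651,  0.23002174]), 'tool_rot': array([ 0.10731824, -0.10737594,  0.69966903, -0.69815217]), 'contact_force': array([0.010184  , 0.00158757, 0.60351625]), 'ft_torque': array([ 0.00272251, -0.01122394,  0.04125034]), 'gripper_width': 1.001782956939399}
scene 545.9272332318552 545.9272332318552 327.19159808034334 247.67114315689312 [[-0.87346883 -0.29589749  0.38664826  0.9654385 ]
 [ 0.48676609 -0.51353733  0.70663865  0.73055289]
 [-0.01053429  0.8054341   0.59259172  0.649208  ]
 [ 0.          0.          0.          1.        ]] ['frame', 'fx', 'fy', 'cx', 'cy', 'pose']
side 458.3626073399982 458.3626073399982 317.45038712587683 241.0463548300195 [[ 8.85513450e-01  3.44648474e-01 -3.11582026e-01  2.78666885e-01]
 [-4.64613617e-01  6.56375528e-01 -5.94394947e-01 -5.30924597e-01]
 [-3.42494502e-04  6.71109972e-01  7.41357733e-01  7.09953705e-01]
 [ 0.00000000e+00  0.00000000e+00  0.00000000e+00  1.00000000e+00]] ['frame', 'fx', 'fy', 'cx', 'cy', 'pose']
wrist 370.8488233730018 370.8488233730018 321.10556710842206 237.65396370837627 [[ 0.30011047  0.91033823  0.28498773  0.26092775]
 [-0.9539017   0.2871215   0.08736591 -0.57355563]
 [-0.00229357 -0.2980697   0.95454135  0.37320042]
 [ 0.          0.          0.          1.        ]] ['frame', 'fx', 'fy', 'cx', 'cy', 'pose']
```

View pics/scene0.png

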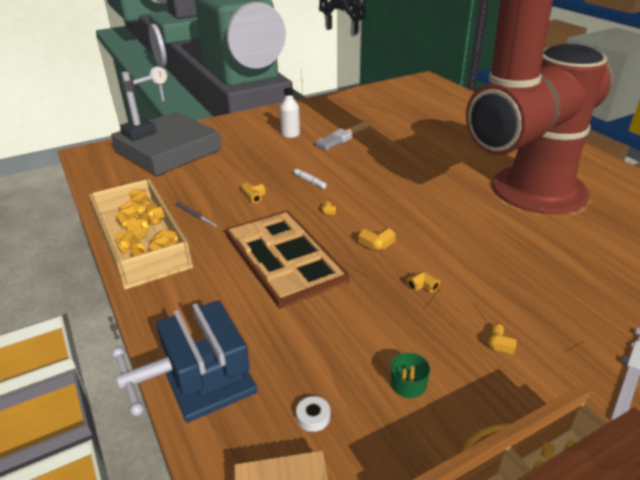

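View pics/side0.png

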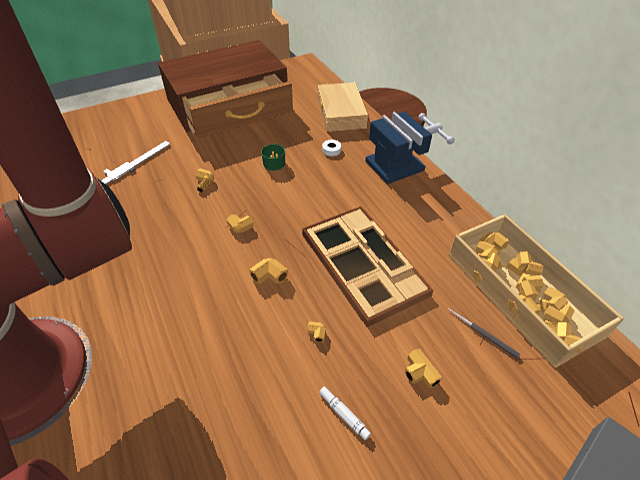

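View pics/wrist0.png

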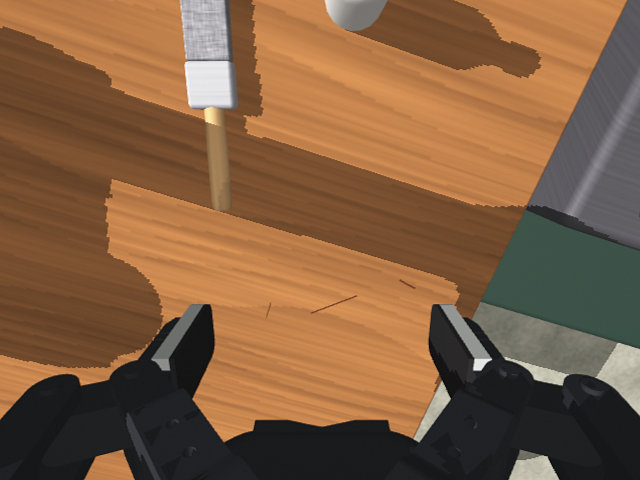

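```bash
cat > h.py <<'E'
from plant import *
import cv2, numpy as np
def ray(f,u,v):
    d=np.array([(u-f["cx"])/f["fx"],-(v-f["cy"])/f["fy"],-1.0]); P=np.array(f["pose"])
    return P[:3,3],P[:3,:3]@d
def p2w(f,u,v,z):
    o,d=ray(f,u,v); return o+d*(z-o[2])/d[2]
def w2p(f,p):
    P=np.array(f["pose"]); c=P[:3,:3].T@(np.asarray(p,float)-P[:3,3])
    return np.array([f["cx"]+f["fx"]*c[0]/-c[2], f["cy"]-f["fy"]*c[1]/-c[2]])
def crop(f,u0,v0,w,h,s,name):
    c=f["frame"][v0:v0+h,u0:u0+w,::-1]
    c=cv2.resize(c,None,fx=s,fy=s,interpolation=cv2.INTER_CUBIC)
    for i in range(0,w,10):
        cv2.putText(c,str(u0+i),(i*s,8),0,.3,(0,0,255) ,1); cv2.line(c,(i*s,0),(i*s,c.shape[0]),(90,90,90) if i%50 else (255,0,0),1) if i%20==0 else None
    for i in range(0,h,10):
        cv2.putText(c,str(v0+i),(0,i*s+4),0,.3,(0,0,255),1); cv2.line(c,(0,i*s),(c.shape[1],i*s),(90,90,90),1) if i%20==0 else None
    cv2.imwrite("pics/"+name,c)
def save(f,n): cv2.imwrite("pics/"+n,f["frame"][:,:,::-1])
E
python3 - <<'E'
from h import *
import pickle
f=grab_frame("side"); s=grab_frame("scene"); pickle.dump((f,s),open("f0.pkl","wb"))
crop(f,180,155,120,145,4,"c1.png")
crop(f,290,300,170,145,4,"c2.png")
crop(f,295,200,140,130,5,"c3.png")
E
```

```text
(no output)
```

View pics/c1.png

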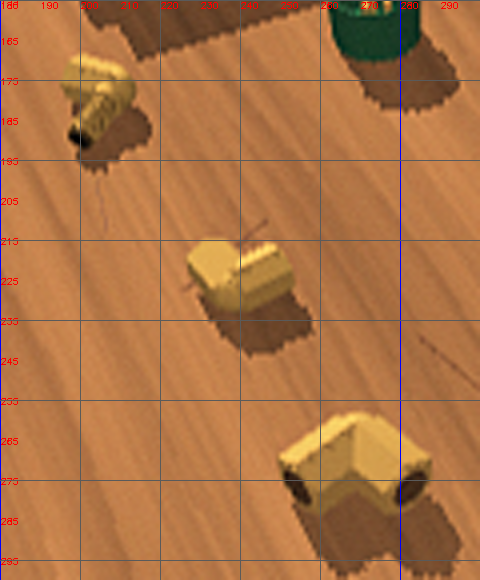

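View pics/c2.png

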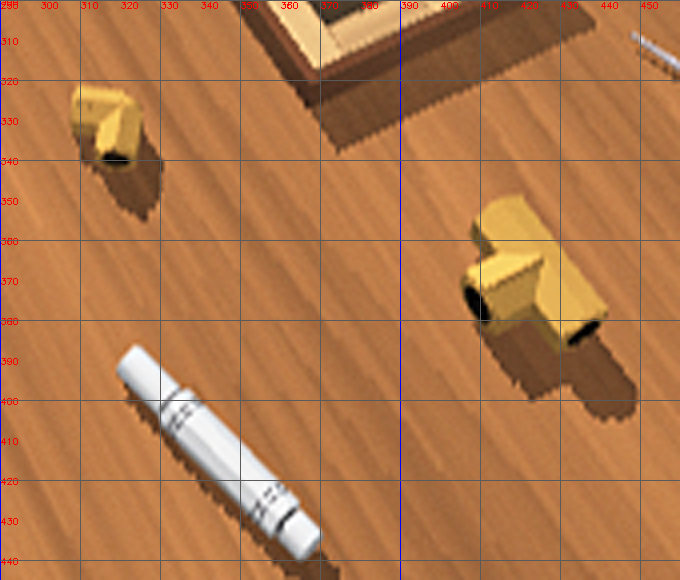

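View pics/c3.png

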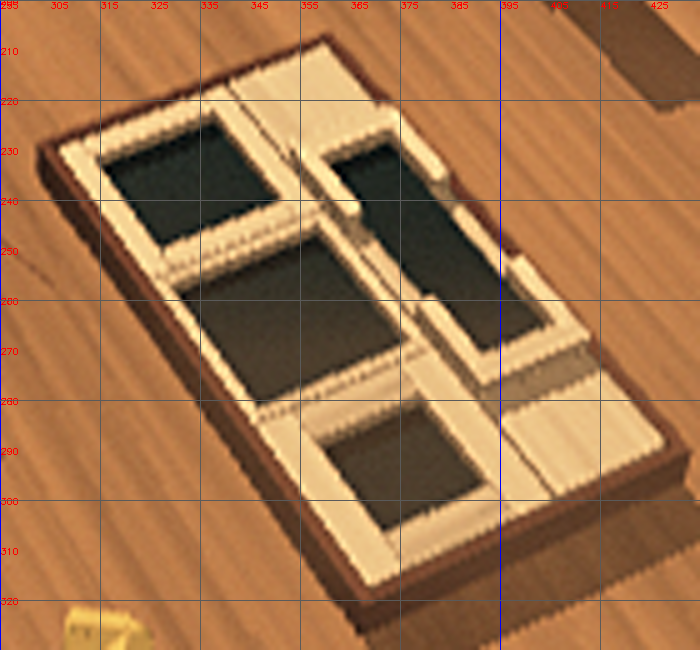

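```bash
cat > fit.py <<'E'
from h import *
from scipy.optimize import minimize, least_squares
def hexbar(af,L0,L1,ax):
    R=af/np.sqrt(3); pts=[]
    for l in (L0,L1):
        for k in range(6):
            a=np.pi/6+k*np.pi/3+np.pi/3*0
            # vertices: top at z=R ; flats at side = +-af/2
            s,zz=R*np.cos(np.pi/2+k*np.pi/3),R*np.sin(np.pi/2+k*np.pi/3)
            pts.append((l,s,zz) if ax==0 else (s,l,zz))
    return np.array(pts)
SP={'small':(18,-6.5,15.5),'middle':(24,-9,21),'large':(30,-11.5,26.5)}
def model(kind):
    af,h,e=SP[kind]; # barrel axis passes through heel
    out=[]
    for ax in (0,1):
        b=hexbar(af,h,e,ax); b[:,1-ax]+=h; out.append(b)
    R=af/2; t=np.linspace(0,2*np.pi,16,endpoint=False)
    cyl=[(h+R*np.cos(a),h+R*np.sin(a),z) for a in t for z in(-R/2*1.15,R/2*1.15)]
    cyl+=[(h,h,af/np.sqrt(3))]
    out.append(np.array(cyl))
    return [o/1000 for o in out], af/np.sqrt(3)/1000
def sil(f,parts,x,y,yaw,z,shape,off,S):
    m=np.zeros(shape,np.uint8); c,s=np.cos(yaw),np.sin(yaw)
    for p in parts:
        w=np.c_[x+c*p[:,0]-s*p[:,1],y+s*p[:,0]+c*p[:,1],p[:,2]+z]
        q=np.array([w2p(f,a) for a in w]); q=((q-off+0.5)*S).astype(np.float32)
        hull=cv2.convexHull(q); cv2.fillConvexPoly(m,np.round(hull*16).astype(np.int32),1,shift=4)
    return m
def brass(f):
    hsv=cv2.cvtColor(f["frame"],cv2.COLOR_RGB2HSV); return hsv
E
python3 - <<'E'
from fit import *
import pickle
f,s=pickle.load(open("f0.pkl","rb"))
hs=brass(f)
for n,u,v in [("brass",232,221),("brasside",240,229),("brassdk",248,225),("wood",215,235),("shadow",245,238),("lg",262,268),("lgside",270,277),("sm",323,332),("smdk",311,331),("wood",300,345)]: print(n,hs[v,u],f["frame"][v,u])
# tray
px=np.array([(303,229.4),(360.6,207.2),(433,290.4),(368.6,320.6)])
W=np.array([p2w(f,*p,.020) for p in px]); print(W)
print([np.linalg.norm(W[i]-W[(i+1)%4]) for i in range(4)], W.mean(0))
E
```

```text
brass [ 19 161 226] [226 172  83]
brasside [ 18 167 150] [150 110  52]
brassdk [ 16 169 130] [130  91  44]
wood [ 13 154 192] [192 128  76]
shadow [ 12 157 107] [107  68  41]
lg [ 17 163 177] [177 129  64]
lgside [ 17 163 141] [141 101  51]
sm [ 17 162 198] [198 145  72]
smdk [ 18 162 148] [148 109  54]
wood [ 13 158 191] [191 126  73]
[[ 0.55722444  0.0651279   0.02      ]
 [ 0.69791686  0.06657199  0.02      ]
 [ 0.70067767 -0.18616605  0.02      ]
 [ 0.56062502 -0.1861972   0.02      ]]
[np.float64(0.14069983761195054), np.float64(0.25275311952112195), np.float64(0.14005265488705748), np.float64(0.25134810697475474)] [ 0.629111   -0.06016584  0.02      ]
```

```bash
cat >> fit.py <<'E'
def fitel(kind,frames,boxes,init,hth=15,S=4,z0=0.0):
    parts,hz=model(kind); data=[]
    for f,(u0,v0,u1,v1) in zip(frames,boxes):
        hs=brass(f)[v0:v1,u0:u1]
        big=cv2.resize(f["frame"][v0:v1,u0:u1],None,fx=S,fy=S,interpolation=cv2.INTER_LINEAR)
        h=cv2.cvtColor(big,cv2.COLOR_RGB2HSV)
        m=((h[:,:,0]>=hth)&(h[:,:,1]>90)).astype(np.uint8)
        dark=(h[:,:,2]<45).astype(np.uint8); m|=dark
        m=cv2.morphologyEx(m,cv2.MORPH_OPEN,np.ones((5,5),np.uint8))
        n,lab,st,_=cv2.connectedComponentsWithStats(m); m=(lab==1+np.argmax(st[1:,4])).astype(np.uint8)
        data.append((f,m,np.array([u0,v0])))
    def cost(p):
        t=0
        for f,m,o in data:
            r=sil(f,parts,p[0],p[1],p[2],z0+hz,m.shape,o,S)
            t+=1-(r&m).sum()/max(1,(r|m).sum())
        return t/len(data)
    best=None
    for k in range(12):
        p0=[init[0],init[1],k*np.pi/6]
        r=minimize(cost,p0,method="Nelder-Mead",options=dict(initial_simplex=[p0,[p0[0]+.01,p0[1],p0[2]],[p0[0],p0[1]+.01,p0[2]],[p0[0],p0[1],p0[2]+.3]],maxiter=150))
        if best is None or r.fun<best.fun: best=r
    vis=[]
    for f,m,o in data:
        r=sil(f,parts,*best.x,z0+hz,m.shape,o,S)
        im=cv2.resize(f["frame"][o[1]:o[1]+m.shape[0]//S,o[0]:o[0]+m.shape[1]//S,::-1],None,fx=S,fy=S)
        cs,_=cv2.findContours(r,0,1); cv2.drawContours(im,cs,-1,(255,0,0),1)
        cs,_=cv2.findContours(m,0,1); cv2.drawContours(im,cs,-1,(0,255,0),1); vis.append(im)
    return best.x,best.fun,vis
E
python3 - <<'E'
from fit import *
import pickle
f,s=pickle.load(open("f0.pkl","rb"))
crop(s,220,180,160,120,5,"s1.png")
box={'small':(300,312,335,348),'middle':(220,205,260,242),'large':(242,250,296,292)}
for k,b in box.items():
    i=p2w(f,(b[0]+b[2])/2,(b[1]+b[3])/2,.012)
    fr,bx=[f],[b]
    q=w2p(s,i); d=24 if k!='small' else 16
    sb=tuple(int(t) for t in (q[0]-d,q[1]-d,q[0]+d,q[1]+d))
    for name,F,B in (("side",[f],[b]),("scene",[s],[sb]),("both",[f,s],[b,sb])):
        x,c,vis=fitel(k,F,B,i[:2]); print(k,name,x[:2].round(4),np.degrees(x[2])%360,round(c,3))
    H=max(v.shape[0] for v in vis); vis=[cv2.copyMakeBorder(v,0,H-v.shape[0],0,0,0) for v in vis]
    cv2.imwrite(f"pics/fit_{k}.png",np.hstack(vis))
E
python3 -c "
import cv2,numpy as np
I=[cv2.imread(f'pics/fit_{k}.png') for k in('small','middle','large')]
w=max(i.shape[1] for i in I); cv2.imwrite('pics/fitall.png',np.vstack([cv2.copyMakeBorder(i,0,0,0,w-i.shape[1],0) for i in I]))"
```

```text
small side [ 0.4718 -0.1562] 143.0705594168352 0.056
small scene [ 0.4752 -0.1567] 125.32298239702831 0.258
small both [ 0.472  -0.1561] 142.77515782785986 0.175
middle side [0.4496 0.1519] 7.8087235898780705 0.039
middle scene [0.4531 0.1507] 3.9730476477153056 0.147
middle both [0.4498 0.1518] 8.129598230419049 0.109
large side [ 0.4493 -0.0017] 196.3083224312465 0.146
large scene [ 0.4517 -0.0018] 192.59482025830744 0.159
large both [ 0.4493 -0.0019] 196.79936827644363 0.156
```

View pics/fitall.png

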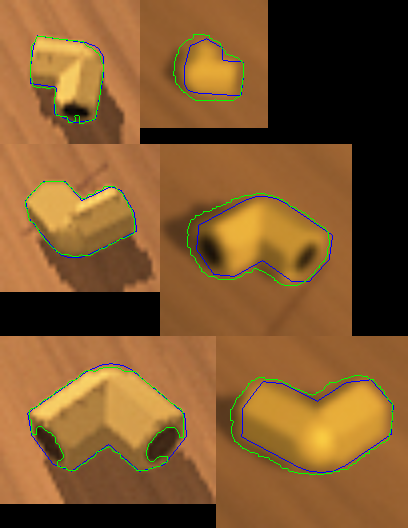

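View pics/s1.png

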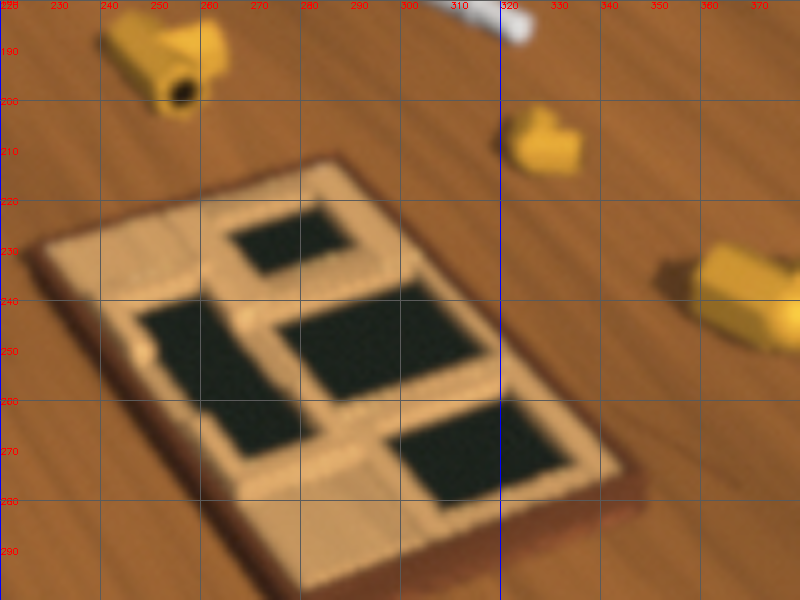

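```bash
python3 - <<'E'
from fit import *
import pickle
f,s=pickle.load(open("f0.pkl","rb"))
g=lambda x,y,z:p2w(f,295+x/5,200+y/5,z)
for n,b,t,zb,zt in [("mid",(162,248),(215,122),.019,.012),("large",(258,405),(320,235),.019,.012),("small",(388,530),(418,400),.019,.012),("cradle",(485,352),(392,142),.029,.020)]:
    B,T=g(*b,zb),g(*t,zt); print(n,B[:2].round(4),T[:2].round(4),"c",((B+T)/2)[:2].round(4),(T-B)[:2].round(4))
A,B=p2w(f,321.75,388.9,.008),p2w(f,367.5,436.7,.008); print("gauge",A,B,(A+B)/2,np.linalg.norm(A-B),np.degrees(np.arctan2(*(A-B)[[1,0]])))
# scene tray corners
h=lambda x,y,z:p2w(s,220+x/5,180+y/5,z)
W=np.array([h(*p,.02) for p in [(335,153),(648,475),(290,612),(25,243)]]);print(W)
for n,u,v in [("tee",415,370),("thr",204,180),("tin",273,158)]: print(n,p2w(f,u,v,.014))
for n,u,v in [("vise",395,150)]: print(n,p2w(f,u,v,.05))
# predicted tool axes
from scipy.spatial.transform import Rotation as R
q=state()["tool_rot"]; print(R.from_quat(np.r_[q[1:],q[0]]).as_matrix().round(3))
E
```

```text
mid [ 0.576  -0.0066] [0.6328 0.0506] c [0.6044 0.022 ] [0.0568 0.0572]
large [ 0.5705 -0.0924] [ 0.6391 -0.025 ] c [ 0.6048 -0.0587] [0.0686 0.0674]
small [ 0.5837 -0.163 ] [ 0.6287 -0.1143] c [ 0.6062 -0.1386] [0.045  0.0487]
cradle [ 0.655 -0.117] [ 6.883e-01 -5.000e-04] c [ 0.6717 -0.0587] [0.0333 0.1166]
gauge [ 0.43162413 -0.25367981  0.008     ] [ 0.45701924 -0.35098249  0.008     ] [ 0.44432169 -0.30233115  0.008     ] 0.10056203920064234 104.62738062637693
[[ 0.56429542 -0.18006237  0.02      ]
 [ 0.56041211  0.07391775  0.02      ]
 [ 0.70502932  0.07642415  0.02      ]
 [ 0.7042605  -0.18190494  0.02      ]]
tee [ 0.5802273  -0.29836091  0.014     ]
thr [0.42632321 0.319743   0.014     ]
tin [0.60225843 0.32072216 0.014     ]
vise [0.85369843 0.17032916 0.05      ]
[[-0.954 -0.     0.3  ]
 [-0.3    0.001 -0.954]
 [-0.    -1.    -0.001]]
```

```bash
cat > nav.py <<'E'
from h import *
import sys
from scipy.spatial.transform import Rotation as R
def now():
    s=state(); q=s["tool_rot"]; M=R.from_quat(np.r_[q[1:],q[0]]).as_matrix(); return s,M,np.degrees(np.arctan2(M[1,2],M[0,2]))
if __name__=="__main__":
    x,y,z,h=map(float,sys.argv[1:5]); s,M,h0=now()
    tw=-((h-h0+180)%360-180); d=np.array([x,y,z])-s["tool_pos"]
    t=np.radians(h); X=np.array([np.sin(t),-np.cos(t),0]);Z=np.array([np.cos(t),np.sin(t),0])
    print("t",round(s["time"],2),"pos",s["tool_pos"].round(4),"head",h0.round(1),"ydn",M[:,1].round(3),"F",np.round(s["contact_force"],1),"w",round(s["gripper_width"]*85,1))
    print("twist",round(tw,1),"then cm dx %.2f dy %.2f dz %.2f"%(d@X*100,-d[2]*100,d@Z*100))
    print("without twist: dx %.2f dz %.2f"%(d@M[:,0]*100,d@M[:,2]*100))
E
python3 -m crank '[[[1,0,0,0,-10.5],[1,0,0,0,-10.5],[1,0,0,0,-10.5],[1,0,0,0,-10.5],[1,0,0,0,-10.5],[1,0,0,0,-10.5],[1,0,0,0,-10.5],[1,0,0,0,-10.5]]]'
python3 nav.py .444 -.302 .10 14.6
```

```text
time: 1.25
tool_pos: [0.1875, -0.596, 0.2311]
tool_rot: [0.549, -0.549, 0.446, -0.446]
contact_force: [0.7, 0.1, -0.6]
gripper_width: 1.003
t 1.25 pos [ 0.1875 -0.596   0.2311] head 11.8 ydn [-0.  0. -1.] F [ 0.7  0.1 -0.6] w 85.3
twist -2.8 then cm dx -21.99 dy 13.11 dz 32.23
without twist: dx -23.53 dz 31.12
```

```bash

python3 -m crank '[[[1,0,0,0,-2.8],[1,-3.5,0,5,0],[1,-3.5,1,5,0],[1,-3.5,2,5,0],[1,-3.5,2,5,0],[1,-3.5,2,5,0],[1,-3,2,5,0],[1,-1.5,1,2.2,0]]]'
python3 nav.py .444 -.302 .10 14.6
python3 - <<'E'
from h import *
f=grab_frame("wrist"); save(f,"w1.png"); s=state()
print(w2p(f,[.4443,-.3023,.008]),w2p(f,[.4316,-.2537,.008]),w2p(f,[.457,-.351,.008]))
E
```

```text
time: 2.25
tool_pos: [0.4432, -0.3045, 0.1315]
tool_rot: [0.559, -0.559, 0.434, -0.433]
contact_force: [-0.6, 0.5, -0.5]
gripper_width: 0.998
t 2.25 pos [ 0.4432 -0.3045  0.1315] head 14.4 ydn [-0.001  0.002 -1.   ] F [-0.6  0.5 -0.5] w 84.8
twist -0.2 then cm dx -0.23 dy 3.15 dz 0.14
without twist: dx -0.22 dz 0.14
[322.66262461 225.69527765] [322.4810299  156.99673825] [322.79374718 287.4728699 ]
```

View pics/w1.png

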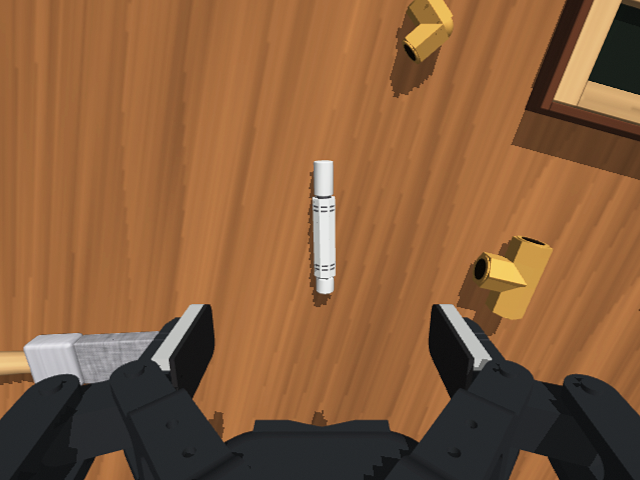

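The wrist view shows the gauge centred at u≈323, spanning v 160–293, aligned with the closing direction's normal; about 3 mm lower than predicted, so the current xy is right. Descending.

```bash

python3 -m crank '[[[1,0,3,0.1,0],[1,0,3,0,0],[1,0,3,0,0],[1,0,2,0,0],[1,0,1,0,0],[1,0,0.7,0,0],[-1,0,0,0,0],[-1,0,0,0,0]]]'
python3 -m crank '[[[-1,0,0,0,0],[-1,0,0,0,0],[-1,0,0,0,0]]]'
python3 nav.py .444 -.302 .10 14.6
```

```text
time: 3.3
tool_pos: [0.4437, -0.3076, 0.0068]
tool_rot: [-0.558, 0.558, -0.433, 0.435]
contact_force: [0.1, 0.9, -0.3]
gripper_width: 0.603
time: 3.68
tool_pos: [0.4436, -0.3074, 0.0067]
tool_rot: [0.558, -0.558, 0.434, -0.434]
contact_force: [-0.5, 1.1, 4.8]
gripper_width: 0.161
t 3.67 pos [ 0.4436 -0.3074  0.0067] head 14.3 ydn [ 0.001 -0.001 -1.   ] F [-0.5  1.1  4.8] w 13.7
twist -0.3 then cm dx -0.52 dy -9.33 dz 0.17
without twist: dx -0.51 dz 0.17
```

```bash

python3 -m crank '[[[-1,0,0,0,0]]]'
python3 -m crank '[[[-1,0,-1,0,0],[-1,0,-2,0,0],[-1,0,-2,0,0],[-1,0,0,0,0]]]'
python3 nav.py .6717 -.0587 .10 0.7
python3 - <<'E'
from h import *
f=grab_frame("wrist"); save(f,"w2.png")
E
```

```text
time: 3.8
tool_pos: [0.4437, -0.3075, 0.0067]
tool_rot: [0.558, -0.558, 0.434, -0.434]
contact_force: [-1.1, 1.3, 5.6]
gripper_width: 0.156
time: 4.3
tool_pos: [0.4441, -0.308, 0.0576]
tool_rot: [-0.558, 0.558, -0.433, 0.435]
contact_force: [1.1, -0.6, -1.5]
gripper_width: 0.155
t 4.3 pos [ 0.4441 -0.308   0.0576] head 14.3 ydn [ 0.003 -0.002 -1.   ] F [ 1.1 -0.6 -1.5] w 13.2
twist 13.6 then cm dx -24.65 dy -4.24 dz 23.06
without twist: dx -18.54 dz 28.21
```

View pics/w2.png

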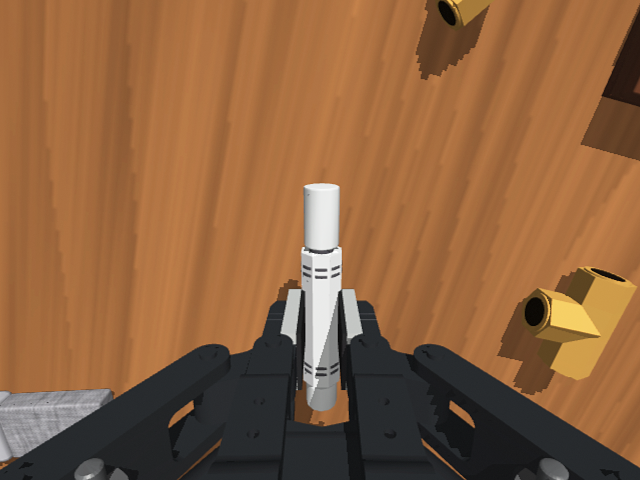

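```bash

python3 - <<'E'
from h import *
f=grab_frame("wrist"); p=state()["tool_pos"]
A=p2w(f,322,188,.060);B=p2w(f,321,404,.060);print(A,B,np.linalg.norm(A-B),(A+B)/2-p)
E
python3 -m crank '[[[-1,0,-2,0,6.8],[-1,0,-2,0,6.8],[-1,0,0,0,0]]]'
python3 nav.py .6717 -.0587 .10 0.7
```

```text
[ 0.43133866 -0.25688152  0.06      ] [ 0.45547844 -0.35339782  0.06      ] 0.09948932185514198 [0.00059934 0.00165886 0.0046565 ]
time: 4.78
tool_pos: [0.4436, -0.3075, 0.0963]
tool_rot: [0.503, -0.503, 0.496, -0.497]
contact_force: [0.2, 1.0, -1.2]
gripper_width: 0.158
t 4.78 pos [ 0.4436 -0.3075  0.0963] head 0.7 ydn [ 0.001 -0.001 -1.   ] F [ 0.2  1.  -1.2] w 13.4
twist 0.0 then cm dx -24.60 dy -0.37 dz 23.11
without twist: dx -24.58 dz 23.13
```

```bash

python3 -m crank '[[[-1,-3,0,3,0],[-1,-4,0,4,0],[-1,-4,0,4,0],[-1,-4,0,4,0],[-1,-4,0,4,0],[-1,-3.4,0,2.9,0],[-1,-2,0,1.2,0],[-1,0,0,0,0]]]'
python3 nav.py .6717 -.0604 .0267 0.7
python3 - <<'E'
from h import *
f=grab_frame("wrist"); save(f,"w3.png")
s=grab_frame("side"); crop(s,290,170,160,140,5,"s3.png")
E
```

```text
time: 5.78
tool_pos: [0.6707, -0.0593, 0.0941]
tool_rot: [-0.503, 0.504, -0.497, 0.496]
contact_force: [0.5, -0.0, -0.8]
gripper_width: 0.16
t 5.78 pos [ 0.6707 -0.0593  0.0941] head 0.8 ydn [-0.003  0.    -1.   ] F [ 0.5 -0.  -0.8] w 13.6
twist 0.1 then cm dx 0.11 dy 6.74 dz 0.10
without twist: dx 0.12 dz 0.11
```

View pics/w3.png

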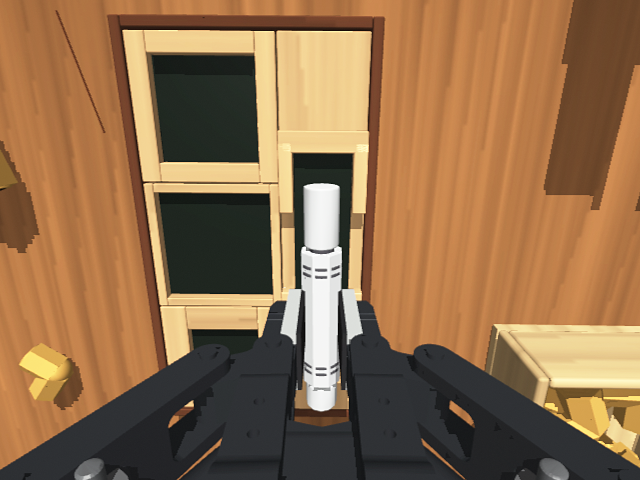

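```bash

python3 - <<'E'
from h import *
f=grab_frame("wrist")
print("far floor end",p2w(f,323,153,.020),"walls top far",p2w(f,293,150,.029),p2w(f,353,150,.029))
print("mid pocket far floor corners",p2w(f,158,54,.012),p2w(f,254,56,.012))
print("large pocket far floor/near rim",p2w(f,166,194,.012),p2w(f,270,192,.012),p2w(f,170,297,.019),p2w(f,272,297,.019))
E
```

```text
far floor end [ 0.67109501 -0.00240632  0.02      ] walls top far [ 6.54557772e-01 -2.81111492e-04  2.90000000e-02] [6.87505601e-01 1.12828553e-04 2.90000000e-02]
mid pocket far floor corners [0.57924729 0.04936512 0.012     ] [0.63226167 0.04897688 0.012     ]
large pocket far floor/near rim [ 0.57482431 -0.02887483  0.012     ] [ 0.6388883  -0.02685583  0.012     ] [ 0.57271703 -0.09535999  0.019     ] [ 0.63913744 -0.0945231   0.019     ]
```

View pics/s3.png

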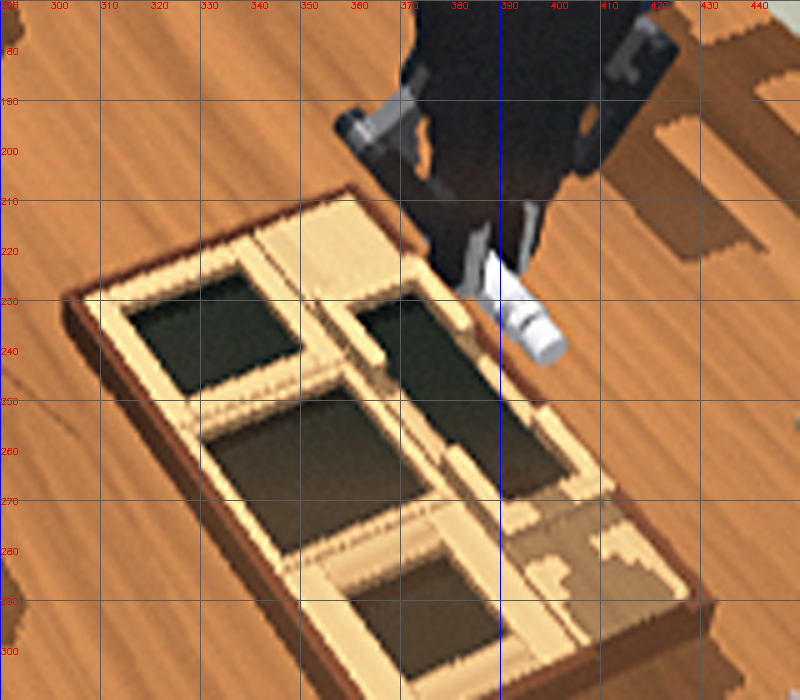

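```bash

python3 -m crank '[[[-1,0.15,1.5,0.05,0],[-1,0,2,0,0],[-1,0,1.5,0,0],[-1,0,1,0,0],[-1,0,0,0,0],[-1,0,0,0,0]]]'
python3 nav.py .6717 -.0604 .0267 0.7
```

```text
time: 6.68
tool_pos: [0.6724, -0.062, 0.0365]
tool_rot: [0.503, -0.503, 0.497, -0.497]
contact_force: [0.9, 0.5, -1.4]
gripper_width: 0.152
t 6.67 pos [ 0.6724 -0.062   0.0365] head 0.7 ydn [ 0.001 -0.    -1.   ] F [ 0.9  0.5 -1.4] w 12.9
twist -0.0 then cm dx -0.16 dy 0.98 dz -0.07
without twist: dx -0.16 dz -0.07
```

```bash

python3 -m crank '[[[-1,-0.1,0.5,-0.05,0],[-1,0,0.35,0,0],[-1,0,0,0,0],[-1,0,0,0,0]]]'
python3 -m crank '[[[-1,0,0.15,0,0],[-1,0,0,0,0]]]'
python3 nav.py .6717 -.0604 .0267 0.7
```

```text
time: 7.18
tool_pos: [0.6713, -0.0609, 0.0274]
tool_rot: [-0.503, 0.503, -0.497, 0.497]
contact_force: [-0.7, -0.3, -1.7]
gripper_width: 0.159
time: 7.42
tool_pos: [0.6716, -0.061, 0.0268]
tool_rot: [0.503, -0.503, 0.497, -0.497]
contact_force: [-2.4, -0.1, 3.9]
gripper_width: 0.158
t 7.42 pos [ 0.6716 -0.061   0.0268] head 0.7 ydn [ 0. -0. -1.] F [-2.4 -0.1  3.9] w 13.5
twist -0.0 then cm dx -0.06 dy 0.01 dz 0.01
without twist: dx -0.06 dz 0.01
```

```bash

python3 -m crank '[[[-0.4,0,0,0,0],[-0.4,0,0,0,0],[-0.4,0,0,0,0],[-0.4,0,-1,0,0],[-0.4,0,-2,0,0],[-0.4,0,-3,0,0],[1,0,-2,0,0],[1,0,0,0,0]]]'
python3 nav.py .4744 -.1578 .10 53
python3 - <<'E'
from h import *
f=grab_frame("wrist"); save(f,"w4.png")
E
```

```text
time: 8.43
tool_pos: [0.6733, -0.0613, 0.1096]
tool_rot: [0.504, -0.502, 0.495, -0.499]
contact_force: [-0.4, 0.3, -0.4]
gripper_width: 0.717
t 8.43 pos [ 0.6733 -0.0613  0.1096] head 0.7 ydn [ 0.006 -0.001 -1.   ] F [-0.4  0.3 -0.4] w 61.0
twist -52.3 then cm dx -10.08 dy 0.96 dz -19.68
without twist: dx 9.42 dz -20.01
```

View pics/w4.png

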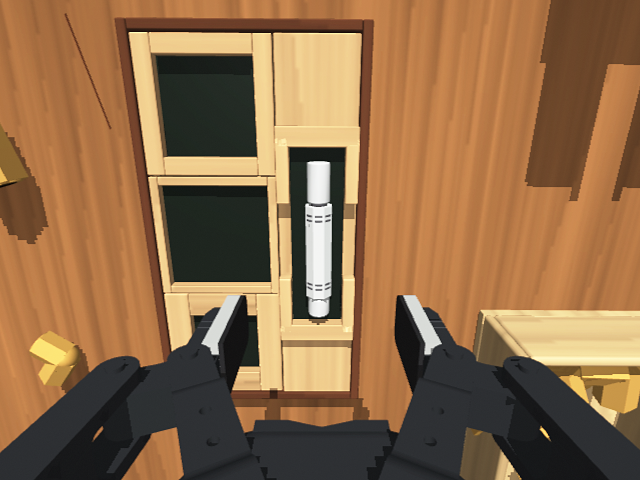

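Gauge lies on the dark floor of the cradle (u≈318, v 161–318, floor from v 147 to ~322). Next, the small elbow.

```bash

python3 -m crank '[[[1,1.9,0,-4,0],[1,1.9,0,-4,0],[1,1.9,0,-4,0],[1,1.9,0,-4,0],[1,1.9,0,-4,0],[1,0,0,0,-10.4],[1,0,0,0,-10.4],[1,0,0,0,-10.4]]]'
python3 -m crank '[[[1,0,0,0,-10.4],[1,0,0,0,-10.4],[1,0,0,0,0]]]'
python3 nav.py .4744 -.1578 .008 53
python3 - <<'E'
from h import *
f=grab_frame("wrist"); save(f,"w5.png"); print(w2p(f,[.472,-.156,.0104]))
E
```

```text
time: 9.48
tool_pos: [0.4713, -0.1579, 0.1043]
tool_rot: [-0.619, 0.619, -0.343, 0.341]
contact_force: [0.5, 0.4, -0.3]
gripper_width: 1.002
time: 9.85
tool_pos: [0.4715, -0.1578, 0.1045]
tool_rot: [0.67, -0.67, 0.228, -0.226]
contact_force: [0.2, -1.1, -0.9]
gripper_width: 1.0
t 9.85 pos [ 0.4715 -0.1578  0.1045] head 52.5 ydn [-0.002  0.001 -1.   ] F [ 0.2 -1.1 -0.9] w 85.0
twist -0.5 then cm dx 0.23 dy 9.65 dz 0.17
without twist: dx 0.25 dz 0.18
[323.63812844 238.82770342]
```

View pics/w5.png

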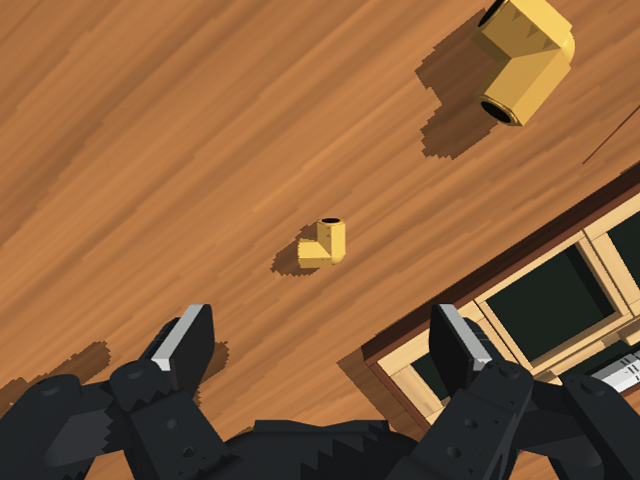

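```bash

python3 -m crank '[[[1,0.3,1,0.15,-0.5],[1,0,2,0,0],[1,0,3,0,0],[1,0,2,0,0],[1,0,1.2,0,0],[1,0,0.5,0,0],[1,0,0,0,0],[-1,0,0,0,0]]]'
python3 -m crank '[[[-1,0,0,0,0],[-1,0,0,0,0],[-1,0,0,0,0],[-1,0,0,0,0]]]'
python3 nav.py .4744 -.1578 .008 53
```

```text
time: 10.9
tool_pos: [0.4765, -0.1593, 0.0098]
tool_rot: [-0.671, 0.671, -0.223, 0.224]
contact_force: [-0.0, 0.4, 0.5]
gripper_width: 0.821
time: 11.4
tool_pos: [0.4764, -0.1592, 0.0097]
tool_rot: [-0.671, 0.671, -0.223, 0.224]
contact_force: [0.0, 0.4, 5.6]
gripper_width: 0.324
t 11.4 pos [ 0.4764 -0.1592  0.0097] head 53.2 ydn [ 0.001 -0.001 -1.   ] F [0.  0.4 5.6] w 27.5
twist 0.2 then cm dx -0.25 dy 0.17 dz -0.01
without twist: dx -0.25 dz -0.01
```

```bash

python3 -m crank '[[[-1,0,-0.5,0,0],[-1,0,-1,0,0],[-1,0,0,0,0],[-1,0,0,0,0]]]'
python3 nav.py .4744 -.1578 .008 53
python3 - <<'E'
from h import *
f=grab_frame("wrist"); crop(f,240,260,160,120,5,"w6.png")
f=grab_frame("side"); crop(f,280,280,80,80,7,"s6.png")
E
```

```text
time: 11.9
tool_pos: [0.4757, -0.1588, 0.0239]
tool_rot: [-0.671, 0.671, -0.223, 0.223]
contact_force: [-0.2, -0.2, -1.0]
gripper_width: 0.322
t 11.9 pos [ 0.4757 -0.1588  0.0239] head 53.2 ydn [-0. -0. -1.] F [-0.2 -0.2 -1. ] w 27.4
twist 0.2 then cm dx -0.16 dy 1.59 dz 0.01
without twist: dx -0.16 dz 0.01
```

View pics/w6.png

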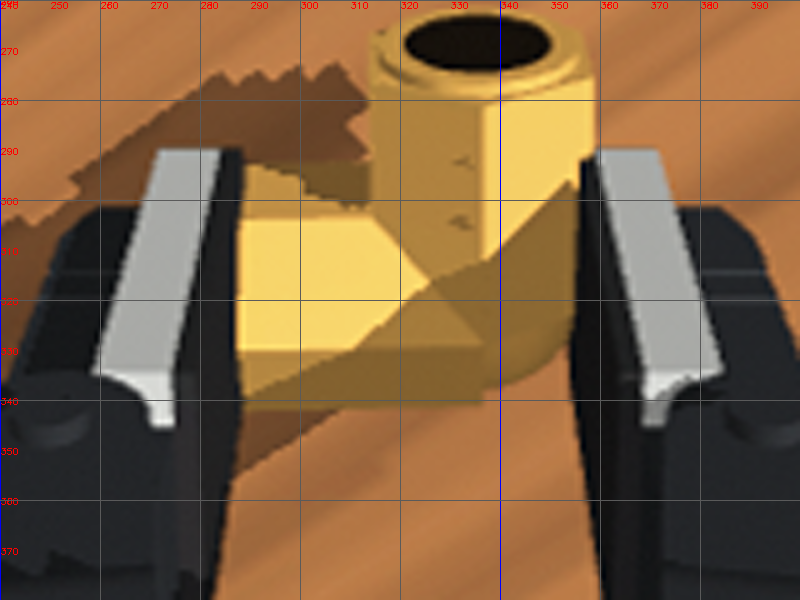

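View pics/s6.png

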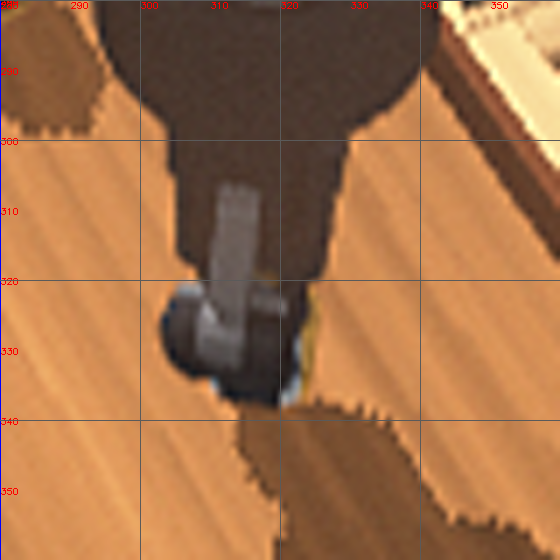

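```bash

python3 -m crank '[[[-1,0,-1.5,0,0],[-1,0,-2.5,0,0],[-1,0,-2.5,0,-9.4],[-1,0,0,0,-9.4],[-1,0,0,0,-9.4],[-1,0,0,0,-9.4],[-1,0,0,0,0]]]'
python3 nav.py .6107 -.1386 .08 90.7
```

```text
time: 12.88
tool_pos: [0.4761, -0.159, 0.0898]
tool_rot: [-0.707, 0.707, 0.004, -0.004]
contact_force: [0.3, -0.1, -1.0]
gripper_width: 0.325
t 12.88 pos [ 0.4761 -0.159   0.0898] head 90.7 ydn [ 0.001 -0.    -1.   ] F [ 0.3 -0.1 -1. ] w 27.6
twist -0.0 then cm dx 13.49 dy 0.98 dz 1.88
without twist: dx 13.49 dz 1.89
```

```bash

python3 -m crank '[[[-1,2,0,0.4,0],[-1,3,0,0.4,0],[-1,3,0,0.4,0],[-1,3,0.5,0.4,0],[-1,2.5,0.5,0.3,0],[-1,0,0,0,0],[-1,0,0,0,0]]]'
python3 nav.py .6107 -.1386 .0217 90.7
python3 - <<'E'
from h import *
f=grab_frame("wrist"); save(f,"w7.png")
E
```

```text
time: 13.75
tool_pos: [0.61, -0.1381, 0.079]
tool_rot: [0.707, -0.707, -0.004, 0.005]
contact_force: [0.3, 0.2, -0.1]
gripper_width: 0.32
t 13.75 pos [ 0.61   -0.1381  0.079 ] head 90.7 ydn [-0.001  0.    -1.   ] F [ 0.3  0.2 -0.1] w 27.2
twist -0.0 then cm dx 0.07 dy 5.73 dz -0.05
without twist: dx 0.08 dz -0.05
```

View pics/w7.png

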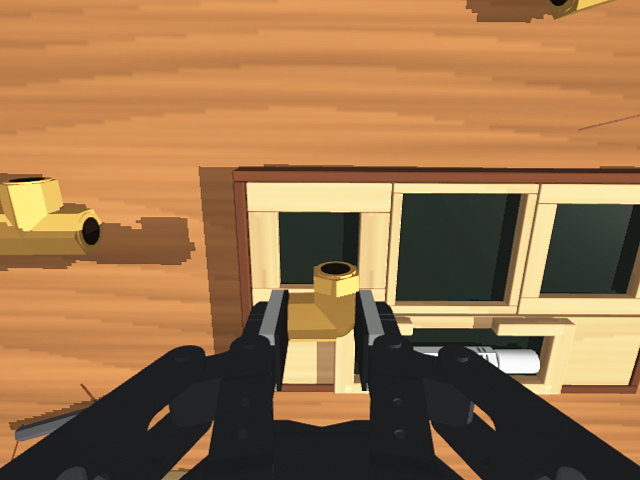

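```bash

python3 -m crank '[[[-1,0.1,1.5,0,0],[-1,0,1.5,0,0],[-1,0,1.2,0,0],[-1,0,0.6,0,0],[-1,0,0.4,0,0],[-1,0,0.3,0,0],[-1,0,0,0,0],[-1,0,0,0,0]]]'
python3 nav.py .6107 -.1386 .0217 90.7
```

```text
time: 14.8
tool_pos: [0.6118, -0.1382, 0.0243]
tool_rot: [-0.707, 0.707, 0.005, -0.004]
contact_force: [1.5, 0.1, -1.3]
gripper_width: 0.323
t 14.8 pos [ 0.6118 -0.1382  0.0243] head 90.8 ydn [ 0.001 -0.    -1.   ] F [ 1.5  0.1 -1.3] w 27.5
twist 0.1 then cm dx -0.11 dy 0.26 dz -0.04
without twist: dx -0.11 dz -0.04
```

```bash

python3 - <<'E'
from h import *
f=grab_frame("wrist"); crop(f,220,200,200,140,4,"w8.png")
f=grab_frame("side"); crop(f,330,240,110,90,6,"s8.png")
E
```

```text
(no output)
```

View pics/w8.png

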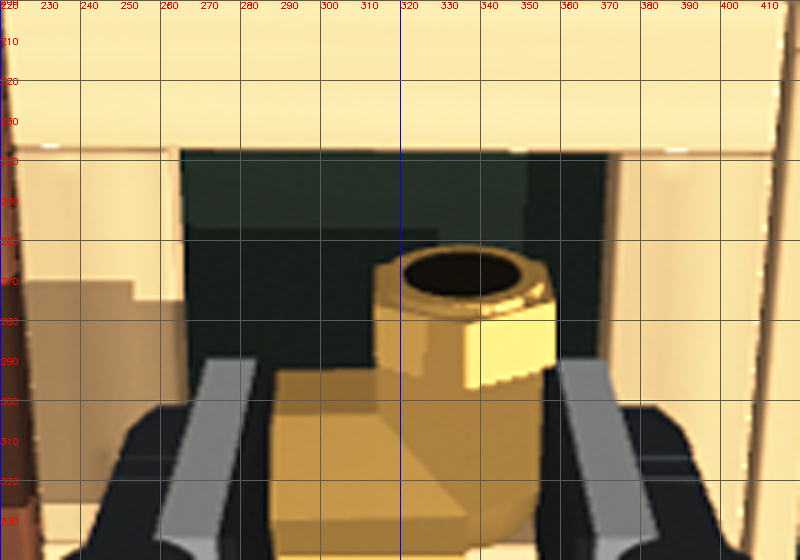

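View pics/s8.png

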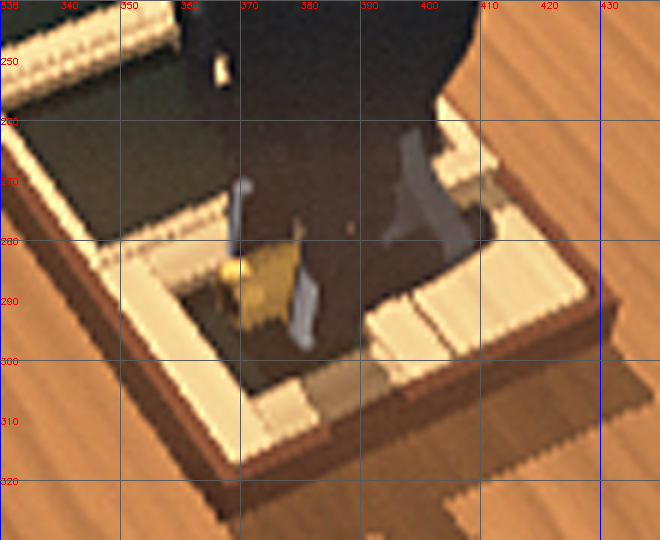

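```bash

python3 - <<'E'
from h import *
f=grab_frame("wrist")
print("rim -x",p2w(f,300,237.5,.019),"end face",p2w(f,335,268,.025),"pocket y sides",p2w(f,265,250,.019),p2w(f,371,250,.019)," end face left/right",p2w(f,313,268,.025),p2w(f,358,268,.025), "pads",p2w(f,283,290,.025),p2w(f,359,290,.025))
E
```

```text
rim -x [ 0.5824733  -0.14790285  0.019     ] end face [ 0.59359403 -0.13317224  0.025     ] pocket y sides [ 0.58822104 -0.16274878  0.019     ] [ 0.58762783 -0.11784587  0.019     ]  end face left/right [ 0.59371381 -0.14225505  0.025     ] [ 0.59346879 -0.12367607  0.025     ] pads [ 0.60384601 -0.15481433  0.025     ] [ 0.60342505 -0.12282421  0.025     ]
```

```bash

python3 -m crank '[[[-1,-0.3,0,-0.1,0],[-1,0,0.15,0,0],[-1,0,0.1,0,0],[-1,0,0,0,0],[-1,0,0,0,0]]]'
python3 nav.py .6107 -.1386 .0217 90.7
```

```text
time: 15.58
tool_pos: [0.6085, -0.1391, 0.0218]
tool_rot: [-0.707, 0.707, 0.005, -0.005]
contact_force: [-1.9, 0.0, 3.5]
gripper_width: 0.32
t 15.57 pos [ 0.6085 -0.1391  0.0218] head 90.8 ydn [-0. -0. -1.] F [-1.9  0.   3.5] w 27.2
twist 0.1 then cm dx 0.22 dy 0.01 dz 0.05
without twist: dx 0.22 dz 0.05
```

```bash

python3 -m crank '[[[-0.1,0,0,0,0],[-0.1,0,0,0,0],[0,0,0,0,0],[0,0,-0.5,0,0],[0,0,-1.5,0,0],[0,0,-3,0,0],[1,0,-3,0,0],[1,0,0,0,0]]]'
python3 nav.py .4541 -.0004 .10 106.5
python3 - <<'E'
from h import *
f=grab_frame("wrist"); save(f,"w9.png")
E
```

```text
time: 16.58
tool_pos: [0.6112, -0.14, 0.1062]
tool_rot: [-0.706, 0.708, 0.007, -0.002]
contact_force: [-0.4, -0.9, -0.1]
gripper_width: 0.901
t 16.57 pos [ 0.6112 -0.14    0.1062] head 90.8 ydn [ 0.008 -0.003 -1.   ] F [-0.4 -0.9 -0.1] w 76.6
twist -15.7 then cm dx -11.10 dy 0.62 dz 17.85
without twist: dx -15.53 dz 14.18
```

View pics/w9.png

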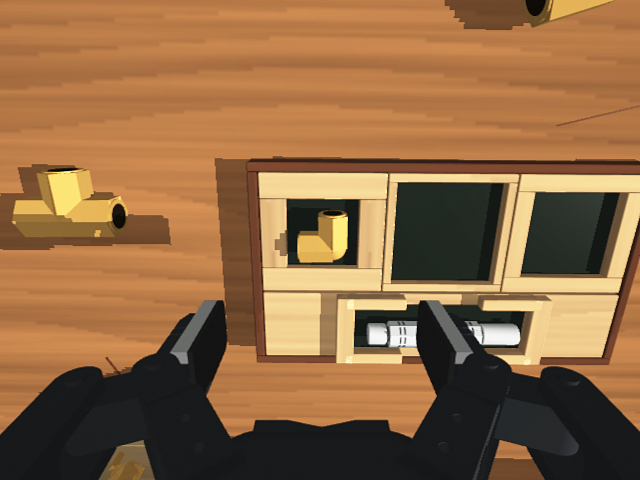

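The small elbow lies flat and centred in its pocket (322,238). On to the large one.

```bash

python3 -m crank '[[[1,-3,0,2.8,0],[1,-4,0,3.6,0],[1,-4,0,3.6,0],[1,-3,0,2.8,0],[1,-1.5,0,1.4,-7.9],[1,0,0,0,-7.8],[1,0,0,0,0],[1,0,0,0,0]]]'
python3 nav.py .4541 -.0004 .007 106.5
python3 - <<'E'
from h import *
f=grab_frame("wrist"); save(f,"w10.png"); print(w2p(f,[.4493,-.0018,.0173]),w2p(f,[.4541,-.0004,.0173]))
E
```

```text
time: 17.62
tool_pos: [0.4513, 0.0008, 0.1008]
tool_rot: [0.7, -0.7, -0.1, 0.101]
contact_force: [-0.6, -0.3, 0.2]
gripper_width: 0.998
t 17.62 pos [0.4513 0.0008 0.1008] head 106.3 ydn [-0.001  0.    -1.   ] F [-0.6 -0.3  0.2] w 84.8
twist -0.2 then cm dx 0.24 dy 9.38 dz -0.19
without twist: dx 0.25 dz -0.19
[319.07432019 241.18318386] [319.07597233 248.54511686]
```

View pics/w10.png

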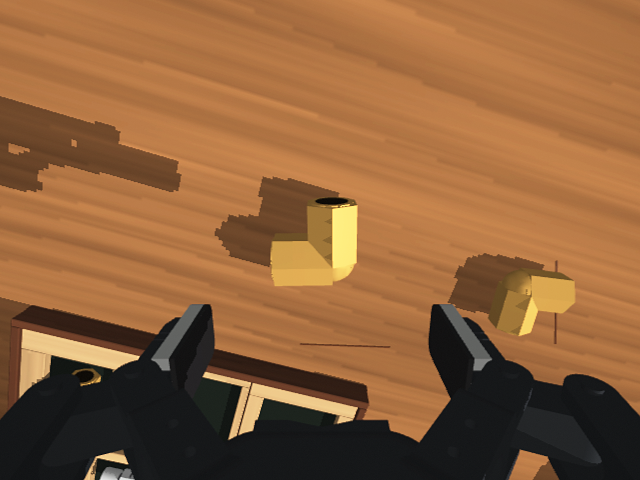

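```bash

python3 -m crank '[[[1,0.25,1,-0.4,-0.2],[1,0,2,0,0],[1,0,3,0,0],[1,0,2,0,0],[1,0,1,0,0],[1,0,0.5,0,0],[1,0,0,0,0],[-1,0,0,0,0]]]'
python3 -m crank '[[[-1,0,0,0,0],[-1,0,0,0,0],[-1,0,0,0,0],[-1,0,0,0,0]]]'
python3 nav.py .4541 -.0004 .007 106.5
```

```text
time: 18.68
tool_pos: [0.456, -0.0024, 0.0073]
tool_rot: [-0.699, 0.7, 0.103, -0.102]
contact_force: [0.1, -0.6, 1.0]
gripper_width: 0.816
time: 19.18
tool_pos: [0.4563, -0.0025, 0.0075]
tool_rot: [-0.699, 0.7, 0.103, -0.102]
contact_force: [0.8, -0.8, 6.7]
gripper_width: 0.591
t 19.18 pos [ 0.4563 -0.0025  0.0075] head 106.7 ydn [ 0.002 -0.    -1.   ] F [ 0.8 -0.8  6.7] w 50.2
twist 0.2 then cm dx -0.15 dy 0.05 dz 0.26
without twist: dx -0.15 dz 0.26
```

```bash

python3 -m crank '[[[-1,0,-0.5,0,0],[-1,0,-1.5,0,0],[-1,0,-3,0,0],[-1,0,-3,0,5.3],[-1,0,-1,0,5.3],[-1,0,0,0,5.4],[-1,0,0,0,0]]]'
python3 nav.py .610 -.0587 .09 90.7
python3 - <<'E'
from h import *
f=grab_frame("wrist"); save(f,"w11.png")
E
```

```text
time: 20.05
tool_pos: [0.455, -0.0022, 0.0969]
tool_rot: [0.707, -0.707, -0.005, 0.004]
contact_force: [1.2, 0.1, -1.5]
gripper_width: 0.588
t 20.05 pos [ 0.455  -0.0022  0.0969] head 90.7 ydn [ 0.  0. -1.] F [ 1.2  0.1 -1.5] w 50.0
twist 0.0 then cm dx 15.43 dy 0.69 dz -5.84
without twist: dx 15.43 dz -5.84
```

View pics/w11.png

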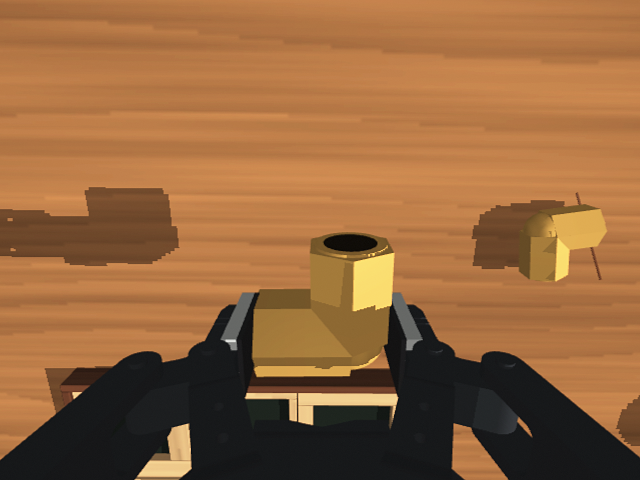

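```bash

python3 - <<'E'
from h import *
f=grab_frame("wrist"); p=state()["tool_pos"]
e=p2w(f,352,249,.1067); print(e-p, "origin x rel tcp", e[0]+.0265-p[0])
E
python3 -m crank '[[[-1,2,0,-1,0],[-1,3,0,-1.2,0],[-1,3.5,0,-1.2,0],[-1,3.5,0,-1.2,0],[-1,3,0,-1.2,0],[-1,0,1.5,0,0],[-1,0,1.5,0,0],[-1,0,0,0,0]]]'
python3 nav.py .610 -.0587 .0195 90.7
python3 - <<'E'
from h import *
f=grab_frame("wrist"); save(f,"w12.png")
E
```

```text
[-0.02980592  0.01081337  0.01032119] origin x rel tcp -0.003305916029258893
time: 21.15
tool_pos: [0.6029, -0.0577, 0.0632]
tool_rot: [0.708, -0.707, -0.002, 0.006]
contact_force: [-0.1, -0.6, -1.8]
gripper_width: 0.592
t 21.15 pos [ 0.6029 -0.0577  0.0632] head 90.7 ydn [-0.006  0.001 -1.   ] F [-0.1 -0.6 -1.8] w 50.3
twist -0.0 then cm dx 0.71 dy 4.37 dz -0.11
without twist: dx 0.74 dz -0.11
```

View pics/w12.png

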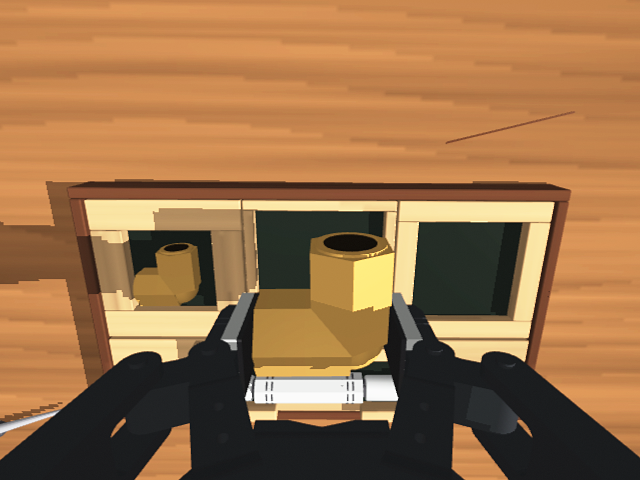

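```bash

python3 - <<'E'
from h import *
f=grab_frame("wrist"); p=state()["tool_pos"]; crop(f,230,180,180,110,4,"w13.png")
e=p2w(f,352,249,.073); r=p2w(f,320,211,.019);print(e,r,e[0]-r[0]-.008)
a=p2w(f,257,220,.019);b=p2w(f,385,220,.019);print(a,b,(a+b)[1]/2)
print(p2w(f,255,330,.073)[1],p2w(f,393,330,.073)[1])
E
```

```text
[ 0.5747125  -0.04691639  0.073     ] [ 0.57248329 -0.05931894  0.019     ] -0.005770791244758759
[ 0.57771549 -0.09236232  0.019     ] [ 0.57692643 -0.02509732  0.019     ] -0.05872981668345632
-0.0856412905827183 -0.028686201140609373
```

View pics/w13.png

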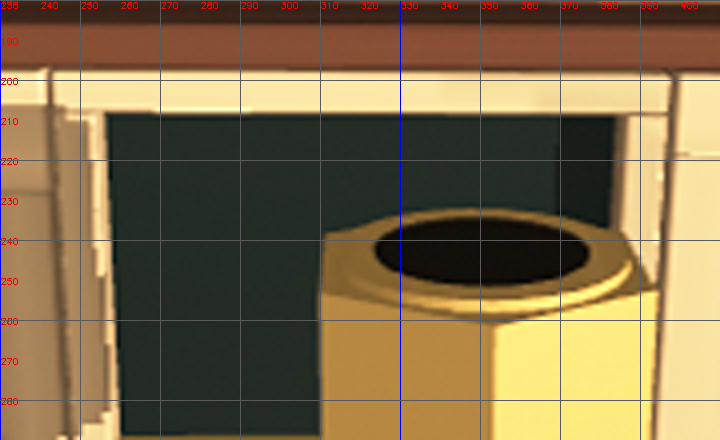

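```bash

python3 -m crank '[[[-1,0.65,0.5,-0.05,0],[-1,0,1.2,0,0],[-1,0,1.1,0,0],[-1,0,0.6,0,0],[-1,0,0.4,0,0],[-1,0,0,0,0],[-1,0,0,0,0]]]'
python3 nav.py .610 -.0587 .0195 90.7
python3 - <<'E'
from h import *
f=grab_frame("wrist"); crop(f,220,200,200,140,4,"w14.png")
E
```

```text
time: 22.12
tool_pos: [0.6127, -0.0591, 0.0289]
tool_rot: [-0.707, 0.707, 0.004, -0.004]
contact_force: [-0.0, 0.5, -1.5]
gripper_width: 0.593
t 22.12 pos [ 0.6127 -0.0591  0.0289] head 90.7 ydn [ 0.001 -0.    -1.   ] F [-0.   0.5 -1.5] w 50.4
twist -0.0 then cm dx -0.27 dy 0.94 dz 0.04
without twist: dx -0.27 dz 0.04
```

View pics/w14.png

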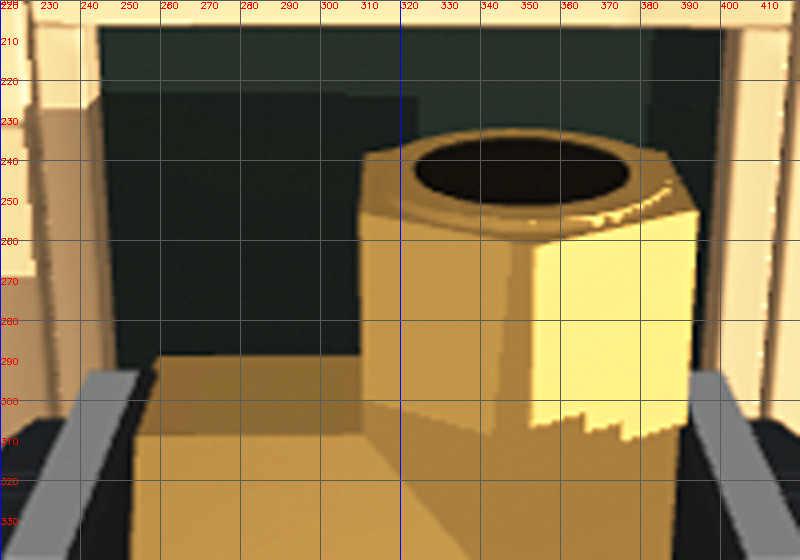

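```bash

python3 - <<'E'
from h import *
f=grab_frame("wrist")
for v in (243,247):
  e=p2w(f,351,v,.0387); r=p2w(f,320,206.5,.019);print(e,r,e[0]-r[0]-.008)
a=p2w(f,245,220,.019);b=p2w(f,400,220,.019);print(a,b,(a+b)[1]/2)
E
```

```text
[ 0.5806015  -0.04866747  0.0387    ] [ 0.5710714 -0.0605425  0.019    ] 0.0015300944248644102
[ 0.58219994 -0.0486102   0.0387    ] [ 0.5710714 -0.0605425  0.019    ] 0.0031285414262909386
[ 0.57730905 -0.09241053  0.019     ] [ 0.57655203 -0.02641351  0.019     ] -0.05941201825041398
```

Needs about 2 mm back in −x. Shifting and lowering.

```bash

python3 -m crank '[[[-1,-0.2,0.3,0,0],[-1,0,0.3,0,0],[-1,0,0.2,0,0],[-1,0,0.1,0,0],[-1,0,0,0,0],[-1,0,0,0,0]]]'
python3 nav.py .610 -.0587 .0195 90.7
```

```text
time: 22.98
tool_pos: [0.6104, -0.059, 0.0196]
tool_rot: [-0.707, 0.707, 0.004, -0.004]
contact_force: [-1.0, 0.9, 0.4]
gripper_width: 0.59
t 22.98 pos [ 0.6104 -0.059   0.0196] head 90.7 ydn [ 0. -0. -1.] F [-1.   0.9  0.4] w 50.2
twist -0.0 then cm dx -0.04 dy 0.01 dz 0.03
without twist: dx -0.04 dz 0.03
```

```bash

python3 -m crank '[[[-1,0,0.06,0,0],[0.45,0,0,0,0],[0.45,0,0,0,0],[0.45,0,0,0,0],[0.45,0,-0.5,0,0],[0.45,0,-1.5,0,0],[0.45,0,-3,0,0],[1,0,-3,0,0]]]'
python3 nav.py .4457 .1512 .10 98
python3 - <<'E'
from h import *
f=grab_frame("wrist"); save(f,"w15.png")
E
```

```text
time: 23.98
tool_pos: [0.6106, -0.0591, 0.1008]
tool_rot: [-0.707, 0.707, 0.004, -0.004]
contact_force: [0.3, -0.3, -0.1]
gripper_width: 0.91
t 23.98 pos [ 0.6106 -0.0591  0.1008] head 90.7 ydn [ 0.001 -0.    -1.   ] F [ 0.3 -0.3 -0.1] w 77.3
twist -7.3 then cm dx -13.40 dy 0.08 dz 23.12
without twist: dx -16.24 dz 21.22
```

View pics/w15.png

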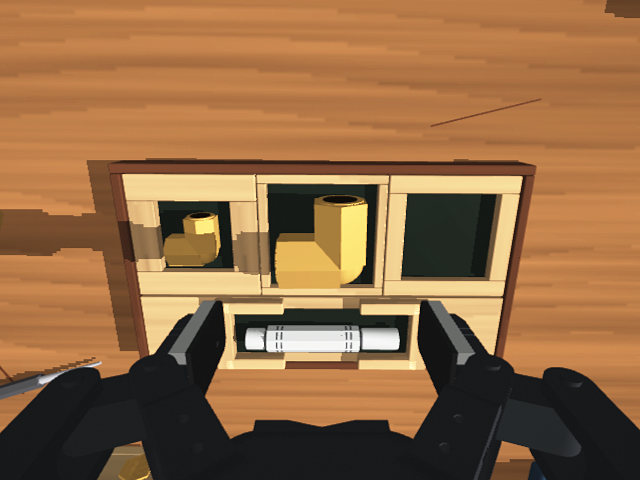

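Large elbow sits in its pocket (322,238), gauge centred in the cradle (u 246–400). Now the middle one.

```bash

python3 -m crank '[[[1,-2.5,0,3.2,0],[1,-3,0,4,0],[1,-3,0,4,0],[1,-3,0,4,0],[1,-3,0,4,0],[1,-1.7,0,2,0],[1,0,0,0,-7.3],[1,0,0,0,0]]]'
python3 nav.py .4457 .1512 .007 98
python3 - <<'E'
from h import *
f=grab_frame("wrist"); save(f,"w16.png"); print(w2p(f,[.4497,.1518,.0139]))
E
```

```text
time: 25.02
tool_pos: [0.4461, 0.1514, 0.0996]
tool_rot: [0.705, -0.705, -0.049, 0.048]
contact_force: [-0.7, -0.4, 0.3]
gripper_width: 1.003
t 25.02 pos [0.4461 0.1514 0.0996] head 97.9 ydn [ 0.002  0.    -1.   ] F [-0.7 -0.4  0.3] w 85.2
twist -0.1 then cm dx -0.04 dy 9.26 dz -0.02
without twist: dx -0.06 dz -0.02
[321.70842581 248.82752255]
```

View pics/w16.png

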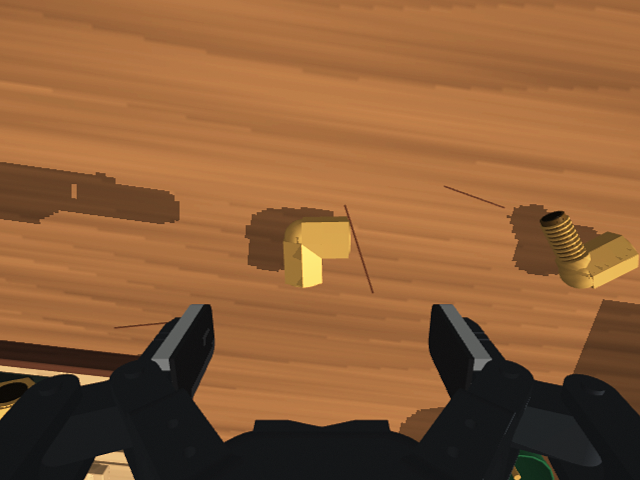

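```bash

python3 -m crank '[[[1,-0.05,1,-0.15,0],[1,0,2,0,0],[1,0,3,0,0],[1,0,2,0,0],[1,0,1,0,0],[1,0,0.3,0,0],[1,0,0,0,0],[-1,0,0,0,0]]]'
python3 -m crank '[[[-1,0,0,0,0],[-1,0,0,0,0],[-1,0,0,0,0],[-1,0,0,0,0]]]'
python3 nav.py .4457 .1512 .007 98
python3 -m crank '[[[-1,0,-0.5,0,0],[-1,0,-1.5,0,0],[-1,0,-3,0,0],[-1,0,-3,0,3.6],[-1,0,-1,0,3.6],[-1,0,0,0,0],[-1,0,0,0,0]]]'
python3 nav.py .6004 .022 .09 90.7
python3 - <<'E'
from h import *
f=grab_frame("wrist"); save(f,"w17.png")
E
```

```text
time: 26.08
tool_pos: [0.4464, 0.1497, 0.0067]
tool_rot: [0.705, -0.705, -0.05, 0.048]
contact_force: [-0.1, -0.1, 0.0]
gripper_width: 0.815
time: 26.58
tool_pos: [0.4465, 0.1497, 0.0067]
tool_rot: [0.705, -0.705, -0.05, 0.049]
contact_force: [-0.1, -0.3, 5.4]
gripper_width: 0.463
t 26.57 pos [0.4465 0.1497 0.0067] head 98.0 ydn [ 0.002  0.    -1.   ] F [-0.1 -0.3  5.4] w 39.3
twist -0.0 then cm dx -0.05 dy -0.03 dz 0.16
without twist: dx -0.05 dz 0.16
time: 27.45
tool_pos: [0.445, 0.1494, 0.0952]
tool_rot: [-0.707, 0.707, 0.005, -0.005]
contact_force: [-0.7, 0.0, -2.1]
gripper_width: 0.462
t 27.45 pos [0.445  0.1494 0.0952] head 90.8 ydn [-0.001 -0.    -1.   ] F [-0.7  0.  -2.1] w 39.2
twist 0.1 then cm dx 15.39 dy 0.52 dz -12.93
without twist: dx 15.36 dz -12.96
```

View pics/w17.png

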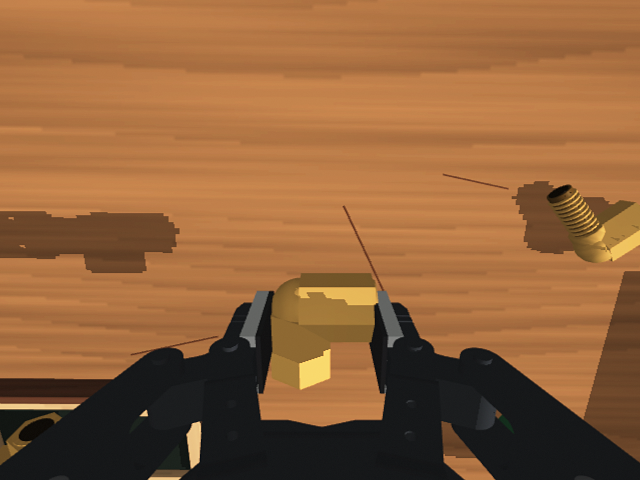

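```bash

python3 -m crank '[[[-1,2,0,-1.7,0],[-1,3,0,-2.5,0],[-1,3.5,0,-3,0],[-1,3.5,0,-3,0],[-1,2.5,0,-2,0],[-1,1,1,-0.7,0],[-1,0,1,0,0],[-1,0,0,0,0]]]'
python3 nav.py .6004 .022 .0187 90.7
python3 - <<'E'
from h import *
f=grab_frame("wrist"); save(f,"w18.png")
E
```

```text
time: 28.5
tool_pos: [0.5998, 0.0236, 0.0732]
tool_rot: [0.707, -0.707, -0.003, 0.007]
contact_force: [0.3, 1.1, -1.0]
gripper_width: 0.458
t 28.5 pos [0.5998 0.0236 0.0732] head 90.8 ydn [-0.005  0.001 -1.   ] F [ 0.3  1.1 -1. ] w 38.9
twist 0.1 then cm dx 0.06 dy 5.45 dz -0.16
without twist: dx 0.09 dz -0.17
```

View pics/w18.png

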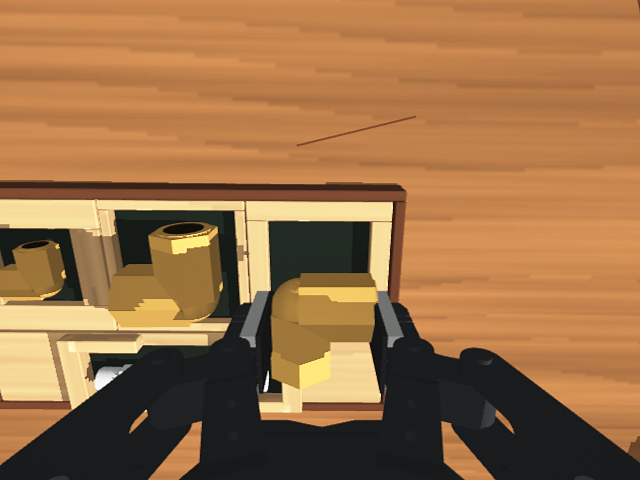

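```bash

python3 -m crank '[[[-1,0.05,1,-0.15,0],[-1,0,1.5,0,0],[-1,0,1,0,0],[-1,0,0.7,0,0],[-1,0,0.4,0,0],[-1,0,0,0,0],[-1,0,0,0,0]]]'
python3 nav.py .6004 .022 .0187 90.7
python3 - <<'E'
from h import *
f=grab_frame("wrist"); crop(f,220,200,200,150,4,"w19.png")
E
```

```text
time: 29.42
tool_pos: [0.6032, 0.0211, 0.0303]
tool_rot: [-0.707, 0.707, 0.005, -0.004]
contact_force: [0.1, -0.6, -1.0]
gripper_width: 0.46
t 29.43 pos [0.6032 0.0211 0.0303] head 90.8 ydn [ 0.001 -0.    -1.   ] F [ 0.1 -0.6 -1. ] w 39.1
twist 0.1 then cm dx -0.28 dy 1.16 dz 0.10
without twist: dx -0.28 dz 0.10
```

View pics/w19.png

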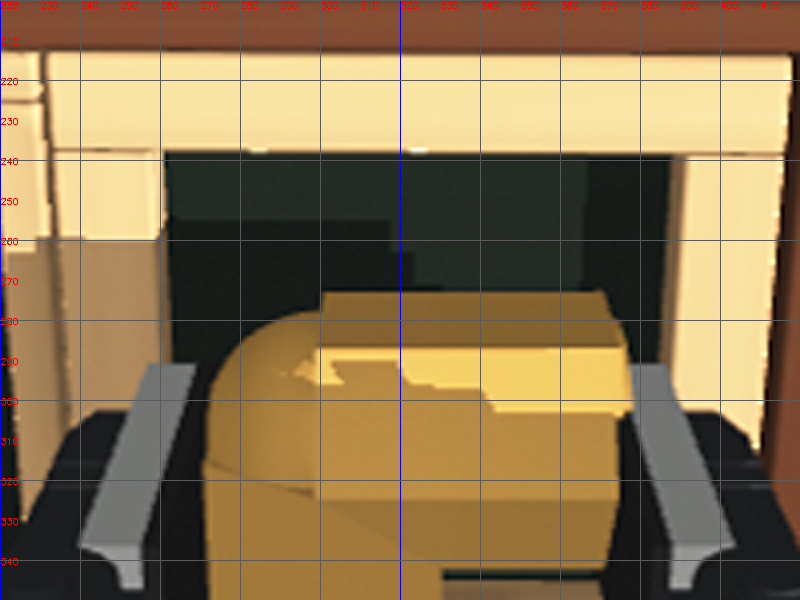

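```bash

python3 - <<'E'
from h import *
f=grab_frame("wrist")
r=p2w(f,320,237.5,.019)[0]
for v,z in ((286.5,.0444),(272.5,.0306)):
  e=p2w(f,335,v,z); print(e[0],r,"shift+x needed",.008-(e[0]-r))
a=p2w(f,262,250,.019);b=p2w(f,386,250,.019);print(a,b,(a+b)[1]/2, "obj", p2w(f,271,318,.0375)[1],p2w(f,375,318,.0375)[1])
E
```

```text
0.5872282255236431 0.5757666942715081 shift+x needed -0.003461531252135004
0.5872889695775377 0.5757666942715081 shift+x needed -0.003522275306029672
[ 0.58187956 -0.00578561  0.019     ] [0.58116232 0.04888182 0.019     ] 0.02154810395518532 obj -7.81103395218058e-05 0.042778502205945604
```

```bash

python3 -m crank '[[[-1,-0.3,0.2,0.03,0],[-1,0,0.4,0,0],[-1,0,0.3,0,0],[-1,0,0.2,0,0],[-1,0,0,0,0],[-1,0,0,0,0]]]'
python3 nav.py .6004 .022 .0187 90.7
```

```text
time: 30.28
tool_pos: [0.5999, 0.0214, 0.0188]
tool_rot: [-0.707, 0.707, 0.005, -0.005]
contact_force: [-0.5, 0.3, -0.3]
gripper_width: 0.46
t 30.27 pos [0.5999 0.0214 0.0188] head 90.8 ydn [ 0. -0. -1.] F [-0.5  0.3 -0.3] w 39.1
twist 0.1 then cm dx 0.05 dy 0.01 dz 0.06
without twist: dx 0.05 dz 0.06
```

```bash

python3 -m crank '[[[-1,0,0.08,0,0],[-1,0,0,0,0]]]'
python3 -m crank '[[[0.2,0,0,0,0],[0.2,0,0,0,0],[0.2,0,0,0,0],[0.2,0,-0.5,0,0],[0.2,0,-1.5,0,0],[0.2,0,-3,0,0],[1,0,-3,0,0],[1,0,-3,0,0]]]'
python3 -m crank '[[[1,-3,0,0,0],[1,-4,-1,0,0],[1,-4,0,0,0],[1,0,0,0,0],[1,0,0,0,0]]]'
python3 - <<'E'
from fit import *
f=grab_frame("wrist"); save(f,"w20.png"); s=grab_frame("side"); save(s,"s20.png"); crop(s,295,200,140,130,5,"s21.png")
st=state(); print(st["time"],st["tool_pos"])
E
```

```text
time: 30.52
tool_pos: [0.6, 0.0214, 0.0188]
tool_rot: [-0.707, 0.707, 0.005, -0.005]
contact_force: [-2.6, 0.1, 6.1]
gripper_width: 0.461
time: 31.52
tool_pos: [0.6002, 0.0214, 0.1304]
tool_rot: [-0.707, 0.707, 0.005, -0.004]
contact_force: [0.0, 0.6, 0.6]
gripper_width: 0.987
time: 32.15
tool_pos: [0.4908, 0.0198, 0.1393]
tool_rot: [-0.707, 0.707, 0.006, -0.004]
contact_force: [-0.0, 0.8, 0.3]
gripper_width: 0.998
32.25 [0.49107197 0.01980349 0.13895331]
```

View pics/w20.png

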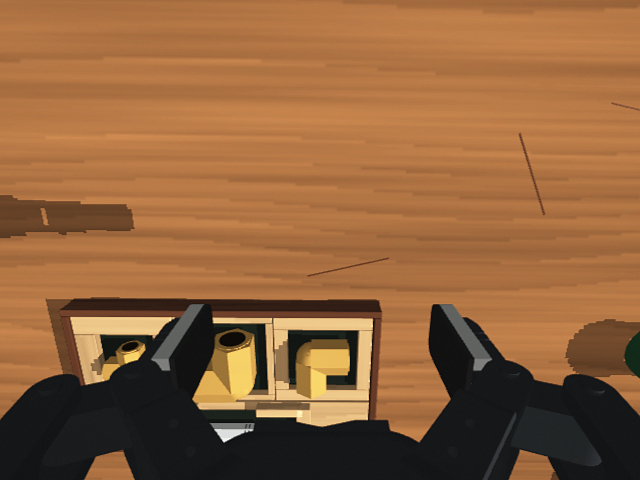

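View pics/s20.png

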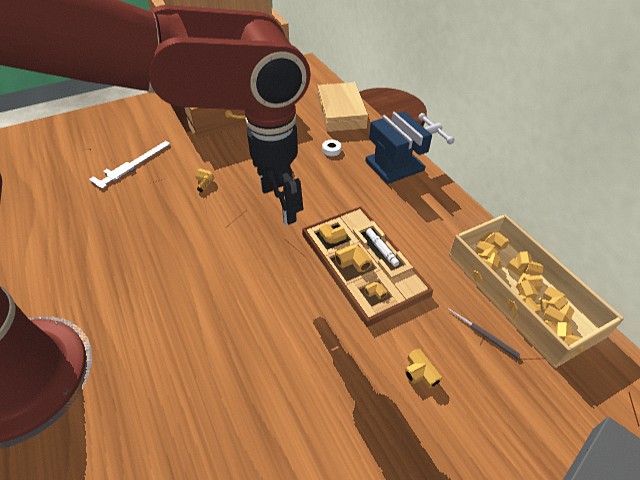

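View pics/s21.png

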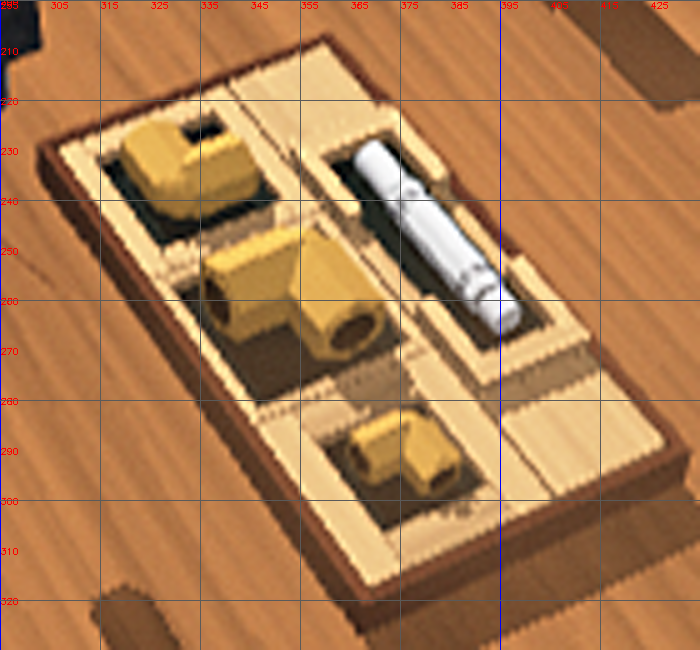

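```bash
python3 - <<'E'
from fit import *
s=grab_frame("side"); u0,v0,w,h,S=295,200,140,130,5
im=cv2.resize(s["frame"][v0:v0+h,u0:u0+w,::-1],None,fx=S,fy=S,interpolation=cv2.INTER_CUBIC)
for k,x,y,yaw in (("small",.6062,-.1386,180.7),("large",.6048,-.0587,180.7),("middle",.6044,.022,0.7)):
    P,hz=model(k); m=sil(s,P,x,y,np.radians(yaw),.012+hz,im.shape[:2],np.array([u0,v0]),S)
    cs,_=cv2.findContours(m,0,1); cv2.drawContours(im,cs,-1,(255,0,0),1)
for dy in (-.05,.05):
    p=(w2p(s,[.6717-dy*.012,-.0587+dy,.028])-[u0,v0]+.5)*S; cv2.circle(im,tuple(int(t) for t in p),4,(255,0,0),-1)
cv2.imwrite("pics/chk.png",im)
E
```

```text
(no output)
```

View pics/chk.png

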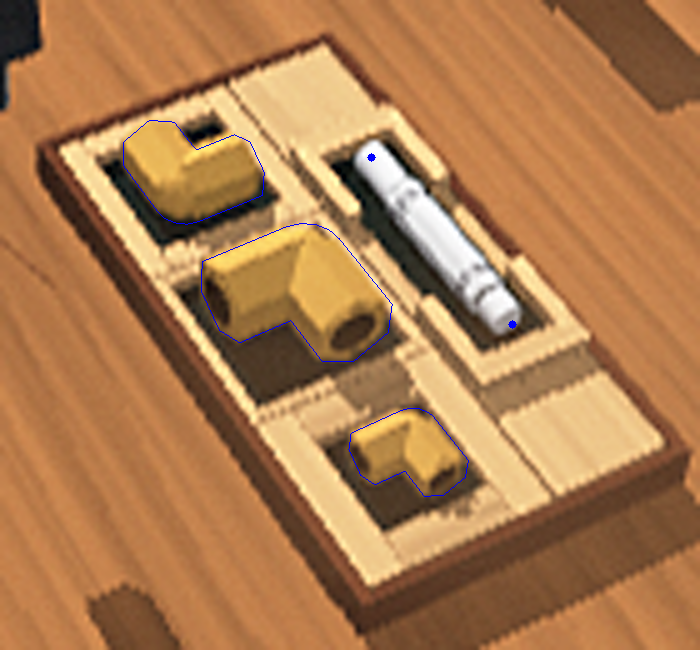

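All four pieces match the ideal outlines within about 1–2 mm and sit at floor height. The arm is clear, so I'm handing in.

```bash
python3 -c "
from plant import *
print(job_done())"
```

```text
the job is handed in; nothing more can be done
None
```

The three plain elbows are in the pockets of their own size and the gauge is in the cradle. I handed the job in with the robot's clock at about 32 s of the 96 s allowed; `job_done()` gave no verdict.

- **Placing:** I lowered each piece until the tool's force reading showed it touching the floor, then opened the fingers and lifted away. Nothing was dropped.
- **Last checks:** I overlaid the ideal poses on the final side camera picture. The elbow outlines and the gauge ends matched within about 1–2 mm, with all four pieces flat at floor height. In that same picture the tee and the threaded elbow look unmoved, and the gripper was clear of everything.
- **What disagreed:** the wrist camera read about 2–3 mm different from the side camera at several spots. For the elbows I corrected each one against its pocket before release. The gripper also read about 3 mm narrower than the true part sizes, so I took that as an offset in the reading.

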